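# Shelve the paint bottle and the jar by height

## Task

Put the paint bottle and the jar that stand on the open worktop away in the plywood rack: the short jar on the lower tier, which has the lesser headroom, and the tall bottle on the upper tier, which has the greater. Each must end standing upright with nothing of it sticking out past the front edge of the board above it. Do not knock over or shift the bottle and jar that are already in the rack, nor the paint scraper lying nearby.

Things in the scene. Friction and masses are not known exactly. Their poses are not given: they have to be found in the camera images.
- rack: fixed stepped rack of 12 mm plywood, 340 wide (y; 316 clear between side boards) x 276 x 231 mm, x into the rack from its open front. Back board at x = 180. Level boards (mm): bottom, x -90 to 180, top at z 12; middle, x 0 to 180, z 82 to 94; top, x 80 to 180, z 219 to 231. Side boards beside the covered parts only. Origin: on the worktop below the middle board's front edge, mid-width
- lower_edge (a point): point on the bottom board's top, straight below the middle of the middle board's front edge; axes as the rack's. Lower tier: headroom 70 mm; under cover at x > 0 from here (180 mm deep), open ledge of 90 mm in front (x < 0)
- upper_edge (a point): point on the middle board's top, straight below the middle of the top board's front edge; axes as the rack's. Upper tier: headroom 125 mm; under cover at x > 0 from here (100 mm deep), open ledge of 80 mm in front (x < 0)
- bottle: small craft-paint bottle standing upright on the open worktop to the right of the rack; round body 37 mm across and 86 mm high, then a narrow cap 18 mm across up to 110 mm; 70 g, slides easily when pushed low down. Origin: centre of its underside, z up
- jar: short squat milky-white jar with a flat metal screw lid, round, 58 mm across, 60 mm high, 160 g, standing upright on the open worktop to the right of the rack; slides when pushed low down. Origin: centre of its underside, z up
- shelved_bottle: another paint bottle, 37 mm across, 109 mm high, loose, already standing on the upper tier under the top board, somewhere within 90 mm of the middle of its width; leave it. Origin: centre of its underside
- shelved_jar: another jar, the same as the first, loose, already standing on the lower tier under the middle board, somewhere within 90 mm of the middle of its width; leave it. Origin: centre of its underside
- scraper: paint scraper, 172 x 71 x 17 mm, lying flat behind the bottle and jar; leave it. Origin: centre of its underside
Mind the look-alikes: they are no part of the job. What is shaped like the shelved_jar but blue is not meant.

How it is judged (in metres and radians):
At the end, for the whole second after the job is handed in: Jar on the bottom board wholly behind the middle board's front edge, bottle on the middle board wholly behind the top board's front edge (3 mm allowed), both upright within 0.15 rad, between the side boards and at rest; the bottle and jar shelved before still upright (x of bottle in the frame of upper_edge between 0.0155 and 0.085 m and z of bottle in the frame of upper_edge between -0.006 and 0.006 m and y of bottle in the frame of upper_edge between -0.15 and 0.15 m and angle between each of bottle, jar, shelved_bottle, shelved_jar's own z axis and vertical below 0.15 rad and x of jar in the frame of lower_edge between 0.026 and 0.155 m and z of jar in the frame of lower_edge between -0.006 and 0.006 m and y of jar in the frame of lower_edge between -0.15 and 0.15 m and linear speed of each of bottle, jar below 0.02 m/s); the robot touches nothing.
It fails at once if the bottle or jar already in the rack is shifted by more than 30 mm or tipped over (distance of any of shelved_bottle, shelved_jar from where it was at the start of the episode above 0.03 m or angle between any of shelved_bottle, shelved_jar's own z axis and vertical above 0.5 rad).
It fails at once if the scraper is shifted by more than 40 mm (distance of scraper from where it was at the start of the episode above 0.04 m).
It also fails if it takes over 64 s, if anything falls off the work surface, if the arm or the gripper's body presses on something with over 40 N, if the wrist force passes 120 N, or if a joint passes its speed limit or range.

## Robot

A 6-joint arm with a two-finger parallel gripper is mounted at the origin on a cart in front of the work surface, level with it; the furniture and walls round the work are solid. World frame = base frame: x ahead of the robot, y to its left, z up, the work surface at z = 0. Lengths are in mm, angles in rad, forces in N, time in s.
With the tool pointing down it reaches from about 275 to 1000 mm from the base axis. Payload 8.4 kg.
Tool frame: the origin (TCP) lies midway between the tips of the shut fingers; the grasp point (between the pads) lies 19 mm behind it; z points along the fingers, x is the direction in which the jaws open and shut, and the axes are right-handed (so a half turn about z gives the same grasp; the last joint's range is limited). The gripper opens to 85 mm and grips with 20 to 120 N. Pads are 22 mm wide; open, the fingers measure 114 mm over their backs; the gripper's body (76 mm by 85 mm) begins 54 mm behind the grasp point. The pads swing forward as they close: fully open they stand 13 mm farther back than shut.
Start: joints at [-1.24, 0.353, 1.633, -0, 1.155, -0.002], TCP at [204.18, -590.71, 231.281] pointing down, gripper open.
Joint ranges: [-2.63, 2.63], [-0.92, 2.1], [0.06, 2.66], [-1.3, 4.44], [0, 2.69], [-3.02, 3.02]. Speed limits (rad/s): [2.22, 2.22, 2.79, 3.14, 3.14, 3.14].

## Interface

Orientations are given as a unit quaternion [x, y, z, w].
In Python, from bench import arm gives the robot as it stands.
- The arm moves only by the shell command python3 -m handwheel 'ROWS' [FORCE]. ROWS is a JSON object of lists of equal length, an entry for each row: "fingers": the closure, from 0 (fully open) to 1 (shut); "travel": the shift along the tool's x, y, z in m, a list of three; "rotation": the turn, a rotation vector about the tool's x, y, z in rad, a list of three. A call has 1 to 5 rows; each row shifts and turns the commanded pose from where the row before left it, along the tool's axes as they then stand; what a row does not reach is not made up. A row lasts 1/12 s, in which the tool goes at most 41.7 mm and 7.16 degrees, less where a joint would pass 70% of its speed; a pose out of reach is approached as far as the arm can. A call with a gripper value outside its range is refused whole. The fingers move at their own pace and stop on an object; FORCE is the grip in N (left out, the last holds). Time passes only in rows, so rows that do not move let the fingers close. It gives the time, the measured TCP pose, the force and the opening at its end, in the units of the state.
- arm.read_state(): the state, without advancing time (a new reading comes with each control period).
- arm.get_image(name): name is "scene" or "top" or "wrist"; returns the picture (420x560x3 uint8, red, green, blue); there is no depth.
- arm.camera_params(name): a dict with "mtx" (3x3 intrinsics, pixels), "k1" (the pictures are not rectified: a ray, as slopes to the right and down, at radius r is drawn at 1 + k1 r^2 times it, then the intrinsics apply), "rvec" (rotation vector, rad) and "tvec" (3), from world to camera coordinates, as OpenCV has them. Camera axes: x right, y down, z forward; pixel columns grow to the right and rows downward; lengths in mm; the calibration is good to about 2 mm. A picture is of the moment at which its call begins: read the wrist's pose just before it. camera_params takes no time and is no camera call; for the wrist camera it gives the pose at the moment of the call.
- arm.hand_in(): hands the job in, once; it reports no verdict.
The state is a dict: "t": time; "joint_positions": joint angles; "joint_velocities": joint speeds; "joint_efforts": joint torques, N m; "position": TCP position; "tool_rot": TCP orientation; "contact_force": force on the tool from outside, world axes, zero at the start; "moment": the same for the moment, N m; "width": finger opening in mm.
Only numpy, scipy, OpenCV 4.12 (cv2) and the standard library are available. Lean on these libraries where they do the work, as an engineer would, in place of code of your own. Each camera call takes 0.05 s, during which the arm holds its last target.

## Working session

There is one attempt and no reset: what is moved stays moved. The work goes in short steps, Python scripts to look and compute and a shell command to move; the robot and the scene stay as the last step left them, time stands still between calls to the robot, and variables do not carry over. Pictures are saved under pics/ and viewed, and the job is handed in when it is done.

```bash
ls; mkdir -p pics
python3 - <<'E'
from bench import arm
import cv2
print(arm.read_state())
for n in ["scene","top","wrist"]:
    p=arm.camera_params(n); print(n,p)
    cv2.imwrite(f"pics/{n}0.png",arm.get_image(n)[:,:,::-1])
E
```

```text
pics
{'t': 0.0, 'joint_positions': array([-1.24040214e+00,  3.53666768e-01,  1.63413283e+00,  6.19011049e-06,
        1.15520089e+00, -2.38932079e-03]), 'joint_velocities': array([-0.00239534,  0.00160667, -0.00010802, -0.00116361,  0.00152095,
       -0.00129285]), 'joint_efforts': array([ 4.86019417e-03, -6.05248260e+01, -3.42071700e+01,  3.44057344e-04,
        9.53907816e-03,  5.95642618e-06]), 'position': array([ 204.02536211, -590.25652418,  230.55061284]), 'tool_rot': array([ 8.14454438e-01, -5.80227087e-01, -5.70683530e-04, -4.12101316e-04]), 'contact_force': array([ 0.83650607, -0.02776067, -0.86957136]), 'moment': array([-0.01116369, -0.02160399, -0.01076288]), 'width': 85.53429280365799}
scene {'mtx': array([[422.51368815,   0.        , 285.61396586],
       [  0.        , 422.51368815, 206.38702176],
       [  0.        ,   0.        ,   1.        ]]), 'k1': -0.007913176662816254, 'rvec': array([ 1.86277456, -1.13304269,  0.60937107]), 'tvec': array([-254.01978857,  311.99053742,  679.4456973 ])}
top {'mtx': array([[509.14881697,   0.        , 280.80768311],
       [  0.        , 509.14881697, 210.69031687],
       [  0.        ,   0.        ,   1.        ]]), 'k1': 0.03180217630449372, 'rvec': array([ 2.15805599, -2.15508218,  0.1121191 ]), 'tvec': array([ -10.68907602,  553.14509109, 1615.15425691])}
wrist {'mtx': array([[335.02926296,   0.        , 278.2652499 ],
       [  0.        , 335.02926296, 208.1615706 ],
       [  0.        ,   0.        ,   1.        ]]), 'k1': -0.014509822155610554, 'rvec': array([-2.37597124,  1.69161371,  0.22800247]), 'tvec': array([-623.80183627,  -35.53969799,  378.61158073])}
```

View pics/scene0.png

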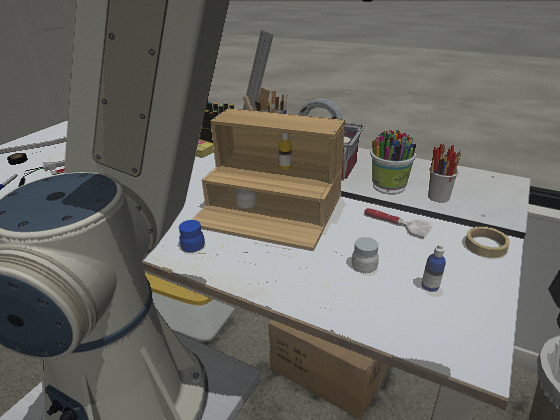

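View pics/top0.png

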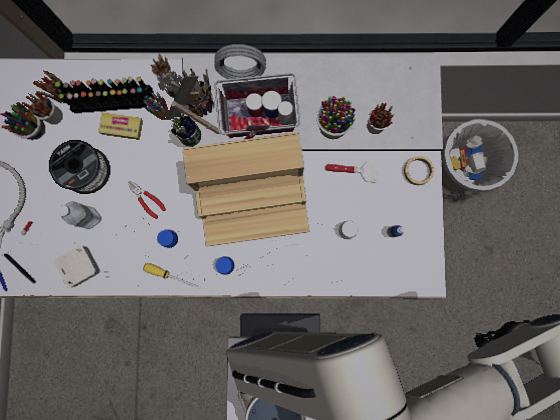

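View pics/wrist0.png

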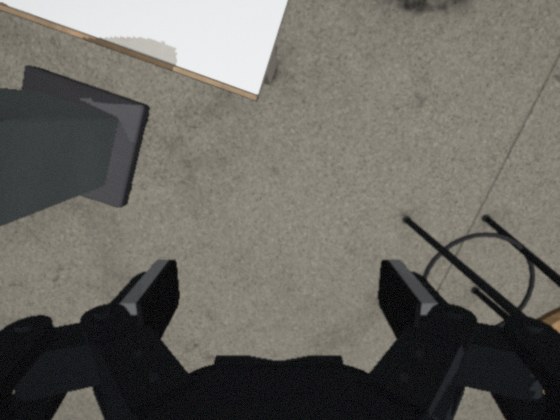

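The scene view shows the jar at about (366,254), the bottle at (433,270), the rack in the middle and the scraper at (400,220). In the top view the jar is at (348,229) and the bottle at (396,231). The rack is turned slightly. I'll enlarge crops to get exact pixels.

```bash
cat > h.py <<'E'
import numpy as np, cv2
from scipy.optimize import least_squares
from bench import arm
def proj(p,P):
    P=np.atleast_2d(np.asarray(P,float)); R,_=cv2.Rodrigues(np.array(p['rvec'])); c=P@R.T+np.array(p['tvec']).ravel()
    s=c[:,:2]/c[:,2:]; s=s*(1+p['k1']*(s**2).sum(1,keepdims=True)); m=np.array(p['mtx'])
    return s*[m[0,0],m[1,1]]+[m[0,2],m[1,2]]
def onplane(p,uv,z):
    return least_squares(lambda q: proj(p,[[q[0],q[1],z]])[0]-uv,[600,-200]).x
E
python3 - <<'E'
import cv2
t=cv2.imread('pics/top0.png'); s=cv2.imread('pics/scene0.png')
cv2.imwrite('pics/c1.png',cv2.resize(t[125:255,175:320],None,fx=5,fy=4.5,interpolation=cv2.INTER_CUBIC)[:600,:800])
cv2.imwrite('pics/c2.png',cv2.resize(t[140:260,310:440],None,fx=5,fy=5,interpolation=cv2.INTER_CUBIC))
cv2.imwrite('pics/c3.png',cv2.resize(s[100:250,180:360],None,fx=4,fy=4,interpolation=cv2.INTER_CUBIC))
cv2.imwrite('pics/c4.png',cv2.resize(s[200:300,340:480],None,fx=5,fy=5,interpolation=cv2.INTER_CUBIC))
E
```

```text
(no output)
```

View pics/c1.png

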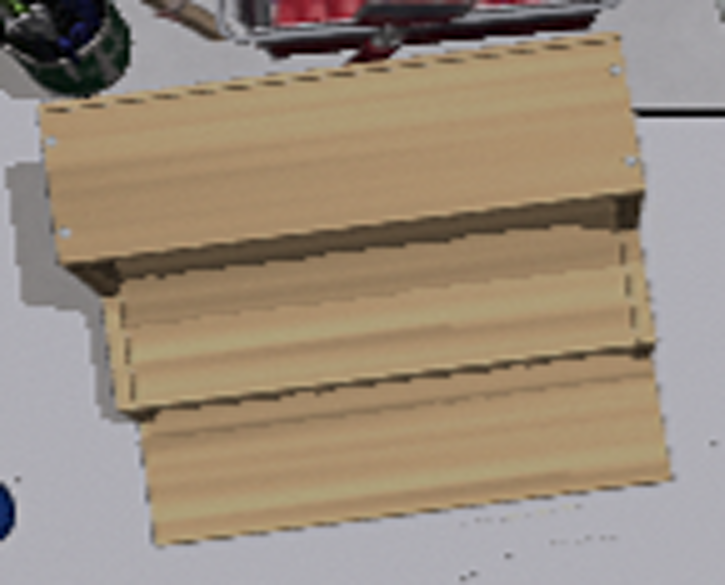

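View pics/c2.png

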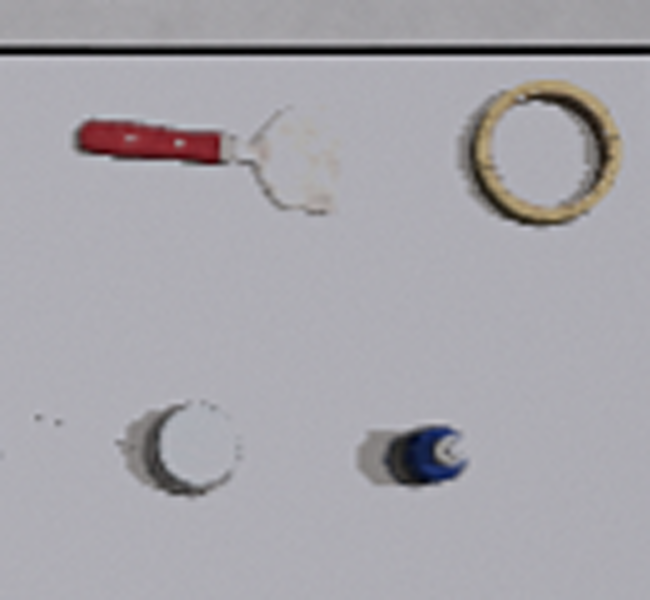

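View pics/c3.png

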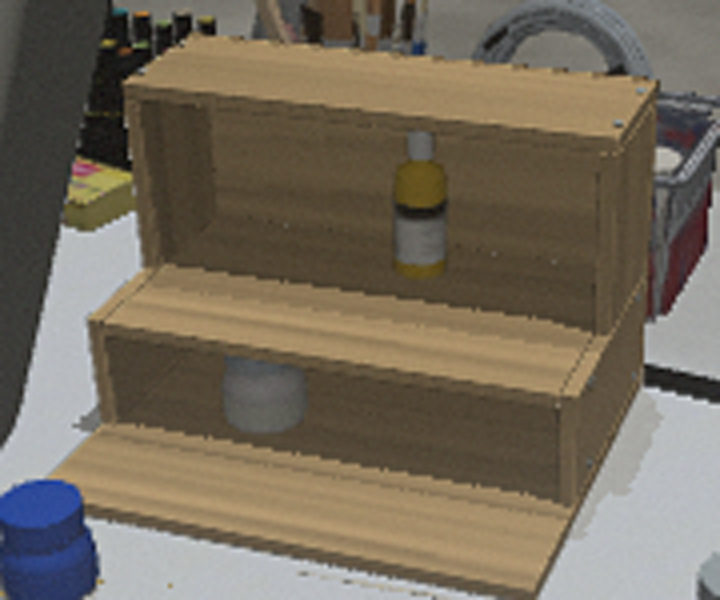

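View pics/c4.png

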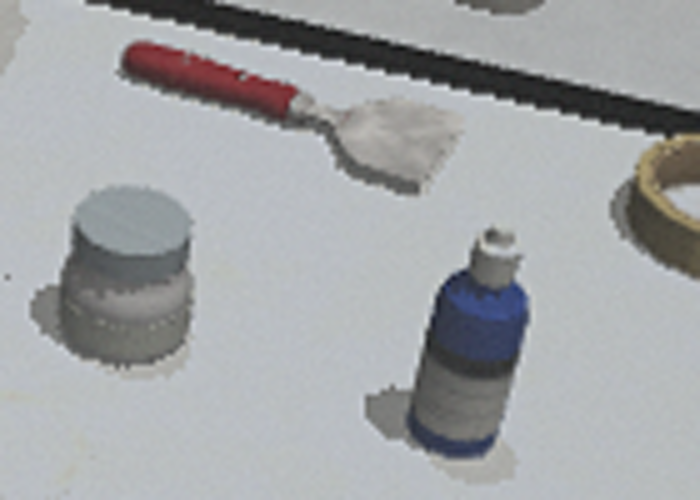

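```bash
cat > fit.py <<'E'
from h import *
pt=arm.camera_params('top'); ps=arm.camera_params('scene')
T=lambda x,y:[175+(x+.5)/5-.5,125+(y+.5)/4.5-.5]
S=lambda x,y:[180+(x+.5)/4-.5,100+(y+.5)/4-.5]
tp=[([80,170,231],T(63,263)),([80,-170,231],T(643,190)),([186,170,231],T(40,107)),([186,-170,231],T(620,35)),
 ([-90,170,12],T(157,545)),([-90,-170,12],T(671,480)),([0,170,94],T(118,410)),([0,-170,94],T(654,348))]
sp=[([80,170,231],S(126,86)),([80,-170,231],S(616,138)),([186,-170,231],S(658,82)),([0,170,94],S(90,320)),([0,-170,94],S(572,400)),([-90,-170,12],S(533,590))]
def w(q,P):
    c,s=np.cos(q[2]),np.sin(q[2]);P=np.atleast_2d(np.asarray(P,float)); return np.c_[q[0]+c*P[:,0]-s*P[:,1],q[1]+s*P[:,0]+c*P[:,1],P[:,2]]
def r(q):
    a=[(proj(pt,w(q,[P]))[0]-uv)*np.array(1) for P,uv in tp]+[(proj(ps,w(q,[P]))[0]-uv) for P,uv in sp]
    return np.concatenate(a)
f=least_squares(r,[500,0,0],loss='soft_l1'); q=f.x
print(q); print(r(q).reshape(-1,2).round(1).tolist())
np.save('rack.npy',q)
# object fits: silhouette-ish
T2=lambda x,y:np.array([310+(x+.5)/5-.5,140+(y+.5)/5-.5]); S2=lambda x,y:np.array([340+(x+.5)/5-.5,200+(y+.5)/5-.5])
def both(a,b,za,zb):
    print(a,b,onplane(pt,a,za),onplane(ps,b,zb))
    print(least_squares(lambda v:np.r_[proj(pt,[[v[0],v[1],za]])[0]-a,proj(ps,[[v[0],v[1],zb]])[0]-b],[500,-200]).x)
print('jar lid');both(T2(198,446),S2(132,221),60,60)
print('bottle cap');both(T2(452,449),S2(499,236),110,110)
print('scraper');
for a in [(80,135),(225,148),(250,150),(285,105),(330,210),(340,120)]: print(onplane(pt,T2(*a),8))
S3=lambda x,y:np.array(S(x,y))
def back(xy): c,s=np.cos(q[2]),np.sin(q[2]); d=np.array(xy)-q[:2]; return [c*d[0]+s*d[1],-s*d[0]+c*d[1]]
b=onplane(ps,S3(422,134),94+109);print('shelved bottle cap top',b,back(b))
b=onplane(ps,S3(420,271),94);print('shelved bottle base front',b,back(b))
b=onplane(ps,S3(263,427),12);print('shelved jar base front',b,back(b))
bl=onplane(ps,np.array([191,247.]),5);print('blue jar',bl,back(bl))
E
python3 fit.py
```

```text
[5.52239947e+02 7.93701321e+01 1.36689942e-01]
[[-1.0, 0.4], [0.7, 0.7], [-0.6, -0.9], [0.2, -0.6], [-0.7, 0.2], [0.1, 0.6], [-0.5, 0.3], [0.6, -0.6], [-1.2, -1.0], [1.0, 0.1], [0.8, -0.4], [-0.9, -0.3], [1.5, -0.3], [-0.1, 0.6]]
jar lid
[349.2 228.8] [366.  243.8] [ 492.45655907 -226.46731721] [ 492.7158159  -225.85937704]
[ 492.52630922 -226.08079811]
bottle cap
[400.  229.4] [439.4 246.8] [ 486.85098836 -374.96287027] [ 480.39221692 -375.87736618]
[ 484.02639272 -375.46804957]
scraper
[ 702.96532214 -157.63877451]
[ 694.14110694 -253.2612415 ]
[ 692.78177303 -269.71294602]
[ 723.01032504 -293.25214035]
[ 652.58318976 -321.61569056]
[ 712.8612337  -329.31126949]
shelved bottle cap top [673.10388869  67.61011238] [np.float64(118.1341035263818), np.float64(-28.119814525276166)]
shelved bottle base front [688.75404404  80.36394948] [np.float64(135.37617910704554), np.float64(-17.617502740938942)]
shelved jar base front [574.74889561 143.96978014] [np.float64(31.101645929293504), np.float64(60.9299179134711)]
blue jar [366.7439844  166.65902642] [np.float64(-171.8713495349112), np.float64(111.75125297023669)]
```

```bash
cat >> h.py <<'E'
from scipy.spatial.transform import Rotation as Ro
def toolR(az,th):
    """jaws tangential, tool z pointing along azimuth az, th rad below horizontal; tool y = upper side if camera there"""
    z=np.array([np.cos(az)*np.cos(th),np.sin(az)*np.cos(th),-np.sin(th)])
    up=np.array([np.cos(az)*np.sin(th),np.sin(az)*np.sin(th),np.cos(th)])
    y=SG*up; x=np.cross(y,z); return Ro.from_matrix(np.c_[x,y,z])
SG=1
def plan(p1,R1,n,p0=None,R0=None):
    """rows for straight+even rotation from current measured pose"""
    s=arm.read_state(); 
    if p0 is None: p0=s['position']; R0=Ro.from_quat(s['tool_rot'])
    rv=(R0.inv()*R1).as_rotvec(); d=(np.asarray(p1)-p0)/n
    tr=[];
    for k in range(n):
        Rk=R0*Ro.from_rotvec(rv*k/n); tr.append((Rk.inv().apply(d)/1000).round(3).tolist())
    print('rot/row',(rv/n).round(4).tolist(),'max deg',np.degrees(np.linalg.norm(rv)/n).round(2),'mm/row',np.linalg.norm(d).round(1))
    for k in range(0,n,5): print(tr[k:k+5])
def st():
    s=arm.read_state(); R=Ro.from_quat(s['tool_rot']); z=R.as_matrix()[:,2]; x=R.as_matrix()[:,0]
    print('t',round(float(s['t']),2),'p',s['position'].round(1),'grasp',(s['position']-19*z).round(1),'az',round(float(np.arctan2(z[1],z[0])),3),'th',round(float(np.arcsin(-z[2])),3),'x',x.round(3),'j',s['joint_positions'].round(2),'F',s['contact_force'].round(1),'w',round(float(s['width']),1))
E
python3 - <<'E'
from h import *
st(); p=arm.camera_params('wrist'); s=arm.read_state()
R,_=cv2.Rodrigues(p['rvec']); c=-R.T@p['tvec']; print(c, Ro.from_quat(s['tool_rot']).inv().apply(c-s['position']))
print('optical axis in tool',Ro.from_quat(s['tool_rot']).inv().apply(R[2]))
# shelved object fits by silhouettes
ps=arm.camera_params('scene'); q=np.load('rack.npy'); cc,ss=np.cos(q[2]),np.sin(q[2])
def cyl(xr,yr,z0,r,h):
    a=np.linspace(0,2*np.pi,60); P=[]
    for z in (z0,z0+h):
        X=xr+r*np.cos(a);Y=yr+r*np.sin(a); P.append(np.c_[q[0]+cc*X-ss*Y,q[1]+ss*X+cc*Y,0*a+z])
    return proj(ps,np.vstack(P))
S=lambda x,y:np.array([180+(x+.5)/4-.5,100+(y+.5)/4-.5])
def fit(l,rr,b,z0,r,h):
    L,Rr,B=S(l,0)[0],S(rr,0)[0],S(0,b)[1]
    f=lambda v:(lambda u:[u[:,0].min()-L,u[:,0].max()-Rr,u[:,1].max()-B])(cyl(v[0],v[1],z0,r,h))
    o=least_squares(f,[60,0],diff_step=1e-3); print(o.x,o.fun)
fit(222,306,432,12,29,40); fit(393,448,276,94,18.5,70)
E
```

```text
t 0.15 p [ 204.1 -590.3  230.7] grasp [ 204.1 -590.4  249.7] az 1.909 th 1.57 x [ 0.327 -0.945 -0.001] j [-1.24  0.35  1.63 -0.    1.16 -0.  ] F [-0.6  0.4 -1. ] w 85.4
[ 265.95435329 -568.56260114  373.98661446] [  -0.52570246  -65.62074522 -143.2790529 ]
optical axis in tool [2.40795752e-04 2.63180137e-01 9.64746681e-01]
[52.51386907 68.17959484] [-0.48980369  0.49860978 -0.04173167]
[145.83667669 -15.29940624] [-0.09120967  0.09380994 -0.00589122]
```

```bash
sed -i 's/^SG=1/SG=-1/' h.py
python3 - <<'E'
from h import *
plan([430,-196,200],toolR(-0.43,1.1),15)
E
```

```text
rot/row [0.0299, 0.012, 0.0499] max deg 3.4 mm/row 30.4
[[-0.02, -0.023, 0.002], [-0.021, -0.022, 0.002], [-0.022, -0.021, 0.003], [-0.023, -0.019, 0.003], [-0.024, -0.018, 0.003]]
[[-0.025, -0.017, 0.004], [-0.026, -0.015, 0.004], [-0.027, -0.014, 0.004], [-0.027, -0.012, 0.004], [-0.028, -0.011, 0.004]]
[[-0.029, -0.009, 0.004], [-0.029, -0.008, 0.004], [-0.029, -0.006, 0.004], [-0.03, -0.005, 0.004], [-0.03, -0.003, 0.003]]
```

```bash
python3 -m handwheel '{"fingers":[0,0,0,0,0],"travel":[[-0.020,-0.023,0.002],[-0.021,-0.022,0.002],[-0.022,-0.021,0.003],[-0.023,-0.019,0.003],[-0.024,-0.018,0.003]],"rotation":[[0.03,0.012,0.05],[0.03,0.012,0.05],[0.03,0.012,0.05],[0.03,0.012,0.05],[0.03,0.012,0.05]]}' 40; python3 -c "
from h import *
st()"
```

```text
t: 0.57
position: [280.3, -458.3, 221.7]
tool_rot: [0.732, -0.676, 0.068, -0.044]
contact_force: [0.1, 0.2, -0.6]
width: 85.1
t 0.57 p [ 280.3 -458.3  221.7] grasp [ 277.3 -457.7  240.4] az -0.171 th 1.408 x [ 0.076 -0.996  0.04 ] j [-1.11  0.18  1.91  0.16  0.97  0.3 ] F [ 0.1  0.2 -0.6] w 85.1
```

```bash
python3 -m handwheel '{"fingers":[0,0,0,0,0],"travel":[[-0.025,-0.017,0.004],[-0.026,-0.015,0.004],[-0.027,-0.014,0.004],[-0.027,-0.012,0.004],[-0.028,-0.011,0.004]],"rotation":[[0.03,0.012,0.05],[0.03,0.012,0.05],[0.03,0.012,0.05],[0.03,0.012,0.05],[0.03,0.012,0.05]]}'; python3 -c "
from h import *
st()"
```

```text
t: 0.98
position: [355.2, -327.0, 211.2]
tool_rot: [-0.634, 0.756, -0.134, 0.087]
contact_force: [0.4, 0.1, 0.0]
width: 85.7
t 0.98 p [ 355.2 -327.   211.2] grasp [ 349.5 -325.2  229.2] az -0.3 th 1.25 x [-0.18  -0.983  0.04 ] j [-0.87  0.02  2.15  0.26  0.72  0.7 ] F [0.4 0.1 0. ] w 85.7
```

```bash
python3 -m handwheel '{"fingers":[0,0,0,0,0],"travel":[[-0.029,-0.009,0.004],[-0.029,-0.008,0.004],[-0.029,-0.006,0.004],[-0.030,-0.005,0.004],[-0.030,-0.003,0.003]],"rotation":[[0.03,0.012,0.05],[0.03,0.012,0.05],[0.03,0.012,0.05],[0.03,0.012,0.05],[0.03,0.012,0.05]]}'; python3 -c "
from h import *
st()"
```

```text
t: 1.4
position: [424.8, -205.0, 201.0]
tool_rot: [-0.531, 0.816, -0.193, 0.123]
contact_force: [-0.2, -1.1, 0.5]
width: 85.6
t 1.4 p [ 424.8 -205.   201. ] grasp [ 417.1 -201.5  218. ] az -0.424 th 1.108 x [-0.405 -0.914  0.004] j [-0.47 -0.06  2.3   0.04  0.44  1.48] F [-0.2 -1.1  0.5] w 85.6
```

```bash
cat > kin.py <<'E'
from h import *
D=[([-1.2404,.3537,1.6341,0,1.1552],[204.1,-590.3,230.7],None,1.571),([-1.11,.18,1.91],[280.3,-458.3,221.7],-.171,1.408),([-.87,.02,2.15],[355.2,-327,211.2],-.3,1.25),([-.47,-.06,2.30],[424.8,-205,201],-.424,1.108)]
A=[];b=[]
for j,p,az,th in D:
    az=az or 0; z=np.array([np.cos(az)*np.cos(th),np.sin(az)*np.cos(th),-np.sin(th)])
    s1,s2=j[1],j[1]+j[2]; u=np.array([np.cos(j[0]),np.sin(j[0])])
    # params H,L1,L2,Lt ,a
    A.append([0,np.sin(s1),np.sin(s2),z[:2]@u,1]);b.append(np.array(p[:2])@u)
    A.append([1,np.cos(s1),np.cos(s2),z[2],0]);b.append(p[2])
x,res,rk,sv=np.linalg.lstsq(np.array(A),np.array(b),rcond=None); print(x.round(0),(np.array(A)@x-b).round(1),sv.round(2))
E
python3 kin.py
python3 - <<'E'
from h import *
cv2.imwrite("pics/w1.png",arm.get_image('wrist')[:,:,::-1])
E
```

```text
[196. 589. 464. 330.  -4.] [-0.3  0.7  0.8 -1.2 -0.5 -0.3  0.   0.7] [3.66 2.54 0.33 0.14 0.04]
```

View pics/w1.png

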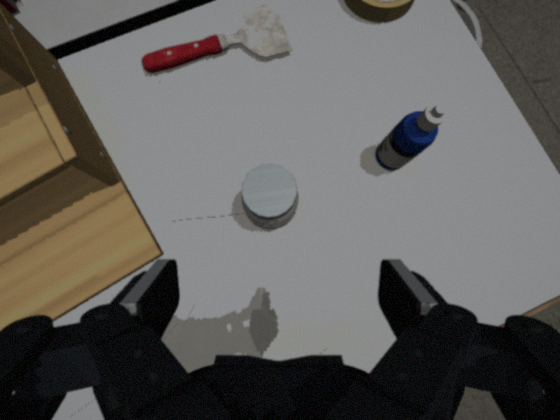

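The wrist view shows the jar lid at (269,187), the bottle at (410,135) and the scraper well behind at (215,45). The fitted kinematics will tell me which tilts are reachable.

```bash
cat >> h.py <<'E'
def ik(r,z,th,H=196,L1=589,L2=464,Lt=330,a=-4):
    wr=r-Lt*np.cos(th)-a; wz=z+Lt*np.sin(th)-H; d=np.hypot(wr,wz)
    c=(d*d-L1**2-L2**2)/(2*L1*L2)
    if abs(c)>1: return None
    j3=np.arccos(c); j2=np.arctan2(wr,wz)-np.arctan2(L2*np.sin(j3),L1+L2*np.cos(j3)); return np.round([j2,j3,np.pi/2+th-j2-j3],2)
E
python3 - <<'E'
from h import *
p=arm.camera_params('wrist'); print('jar lid',onplane(p,np.array([269.5,188]),60),'cap',onplane(p,np.array([435,115]),110)); st()
for n,r,z in [('jar table',555,20),('jar rack',620,32),('bottle table',625,50),('bottle rack',690,145)]:
    for th in (.4,.5,.6,.7,.8,.9,1.0): print(n,th,ik(r,z,th))
E
```

```text
jar lid [ 494.88486688 -225.65626997] cap [ 482.94433276 -367.27942664]
t 1.45 p [ 425.1 -202.8  200.4] grasp [ 417.4 -199.3  217.4] az -0.424 th 1.109 x [-0.412 -0.911 -0.001] j [-0.46 -0.06  2.3   0.04  0.44  1.51] F [-1.2 -0.4 -0.7] w 85.2
jar table 0.4 [ 0.89  2.7  -1.63]
jar table 0.5 [ 0.76  2.68 -1.37]
jar table 0.6 [ 0.65  2.64 -1.12]
jar table 0.7 [ 0.56  2.59 -0.88]
jar table 0.8 [ 0.48  2.54 -0.65]
jar table 0.9 [ 0.43  2.48 -0.44]
jar table 1.0 [ 0.41  2.41 -0.25]
jar rack 0.4 [ 0.78  2.57 -1.37]
jar rack 0.5 [ 0.68  2.54 -1.15]
jar rack 0.6 [ 0.6   2.5  -0.93]
jar rack 0.7 [ 0.53  2.45 -0.72]
jar rack 0.8 [ 0.48  2.4  -0.51]
jar rack 0.9 [ 0.45  2.33 -0.32]
jar rack 1.0 [ 0.44  2.27 -0.13]
bottle table 0.4 [ 0.72  2.56 -1.31]
bottle table 0.5 [ 0.63  2.53 -1.09]
bottle table 0.6 [ 0.55  2.49 -0.87]
bottle table 0.7 [ 0.49  2.44 -0.65]
bottle table 0.8 [ 0.45  2.38 -0.45]
bottle table 0.9 [ 0.42  2.31 -0.26]
bottle table 1.0 [ 0.41  2.25 -0.08]
bottle rack 0.4 [ 0.47  2.4  -0.9 ]
bottle rack 0.5 [ 0.41  2.36 -0.7 ]
bottle rack 0.6 [ 0.37  2.3  -0.5 ]
bottle rack 0.7 [ 0.34  2.24 -0.31]
bottle rack 0.8 [ 0.32  2.18 -0.13]
bottle rack 0.9 [0.32 2.11 0.04]
bottle rack 1.0 [0.33 2.04 0.21]
```

Run:
```python
from h import *
for r,z in [(642,108),(642,115),(655,115),(570,115)]:
    for th in (.9,.95,1.0,1.05,1.1,1.15,1.2): print(r,z,th,ik(r,z,th))
```

```text
642 108 0.9 [ 0.32  2.24 -0.09]
642 108 0.95 [ 0.32  2.2  -0.  ]
642 108 1.0 [0.32 2.17 0.08]
642 108 1.05 [0.33 2.13 0.16]
642 108 1.1 [0.33 2.09 0.24]
642 108 1.15 [0.34 2.06 0.32]
642 108 1.2 [0.35 2.02 0.4 ]
642 115 0.9 [ 0.31  2.23 -0.07]
642 115 0.95 [0.31 2.2  0.01]
642 115 1.0 [0.31 2.16 0.1 ]
642 115 1.05 [0.32 2.13 0.18]
642 115 1.1 [0.32 2.09 0.26]
642 115 1.15 [0.33 2.05 0.34]
642 115 1.2 [0.34 2.01 0.41]
655 115 0.9 [ 0.33  2.21 -0.06]
655 115 0.95 [0.32 2.17 0.02]
655 115 1.0 [0.33 2.14 0.11]
655 115 1.05 [0.33 2.1  0.19]
655 115 1.1 [0.34 2.06 0.27]
655 115 1.15 [0.35 2.02 0.35]
655 115 1.2 [0.36 1.98 0.43]
570 115 0.9 [ 0.22  2.38 -0.13]
570 115 0.95 [ 0.22  2.34 -0.04]
570 115 1.0 [0.22 2.31 0.05]
570 115 1.05 [0.22 2.27 0.13]
570 115 1.1 [0.23 2.23 0.21]
570 115 1.15 [0.24 2.2  0.29]
570 115 1.2 [0.25 2.16 0.36]
```

Run:
```python
from h import *
st()
plan([470,-215,98],toolR(-0.43,1.2),5)
R=toolR(-.43,1.2); plan([499.4,-228.7,14],R,4,np.array([470,-215,98]),R)
```

```text
t 1.45 p [ 425.1 -202.8  200.4] grasp [ 417.4 -199.3  217.4] az -0.424 th 1.109 x [-0.412 -0.911 -0.001] j [-0.46 -0.06  2.3   0.04  0.44  1.51] F [-1.2 -0.4 -0.7] w 85.2
rot/row [-0.0183, 0.0005, 0.0009] max deg 1.05 mm/row 22.5
[[-0.001, 0.001, 0.022], [-0.001, 0.0, 0.022], [-0.001, 0.0, 0.022], [-0.001, -0.0, 0.022], [-0.002, -0.001, 0.022]]
rot/row [0.0, 0.0, 0.0] max deg 0.0 mm/row 22.5
[[0.0, 0.0, 0.023], [0.0, 0.0, 0.023], [0.0, 0.0, 0.023], [0.0, 0.0, 0.023]]
```

```bash
python3 -m handwheel '{"fingers":[0,0,0,0,0],"travel":[[-0.001,0.001,0.022],[-0.001,0,0.022],[-0.001,0,0.022],[-0.001,0,0.022],[-0.002,-0.001,0.022]],"rotation":[[-0.018,0,0],[-0.018,0,0],[-0.018,0,0],[-0.018,0,0],[-0.018,0,0]]}'
python3 - <<'E'
from h import *
st()
cv2.imwrite("pics/w2.png",arm.get_image('wrist')[:,:,::-1]); st()
R=toolR(-.43,1.2); plan([499.4,-228.7,14],R,5)
E
```

```text
t: 1.87
position: [468.4, -220.1, 99.8]
tool_rot: [-0.538, 0.823, -0.155, 0.098]
contact_force: [-0.0, 0.3, 0.8]
width: 85.6
t 1.87 p [ 468.4 -220.1   99.8] grasp [ 462.2 -217.2  117.5] az -0.429 th 1.201 x [-0.403 -0.915  0.006] j [-0.45  0.24  2.24  0.02  0.29  1.52] F [-0.   0.3  0.8] w 85.6
t 1.92 p [ 469.  -220.2   97. ] grasp [ 462.8 -217.3  114.8] az -0.429 th 1.205 x [-0.403 -0.915  0.005] j [-0.45  0.25  2.24  0.02  0.29  1.52] F [ 0.6 -0.9 -2.5] w 85.5
rot/row [0.0009, 0.0001, 0.0032] max deg 0.19 mm/row 17.8
[[-0.001, 0.0, 0.018], [-0.001, 0.0, 0.018], [-0.001, 0.0, 0.018], [-0.001, 0.0, 0.018], [-0.001, 0.0, 0.018]]
```

View pics/w2.png

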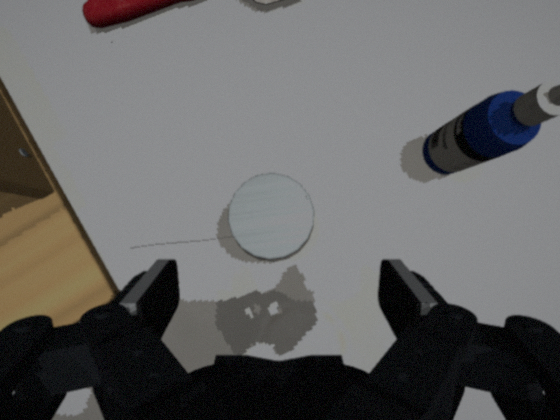

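The lid is centred at (272,216), between the open fingers (centre column about 278). I'll check the lateral offset.

Run:
```python
from h import *
p=arm.camera_params('wrist'); s=arm.read_state(); R=Ro.from_quat(s['tool_rot'])
c=onplane(p,np.array([272,216.]),60); print(c, R.inv().apply(np.r_[c,60]-s['position']))
```

```text
[ 493.17602746 -227.26722917] [ -3.43069603 -10.06222743  43.47712278]
```

```bash
python3 -m handwheel '{"fingers":[0,0,0,0,0],"travel":[[-0.001,0,0.018],[-0.001,0,0.018],[-0.001,0,0.018],[0,0,0.018],[0,0,0.017]],"rotation":[[0,0,0],[0,0,0],[0,0,0],[0,0,0],[0,0,0]]}'; python3 -c "
from h import *
st()"; python3 -m handwheel '{"fingers":[0.5,0.6,0.6,0.6,0.6],"travel":[[0,0,0],[0,0,0],[0,0,0],[0,0,0],[0,0,0]],"rotation":[[0,0,0],[0,0,0],[0,0,0],[0,0,0],[0,0,0]]}' 40;python3 -c "
from h import *
st()"
```

```text
t: 2.33
position: [498.8, -230.8, 17.4]
tool_rot: [-0.537, 0.823, -0.156, 0.098]
contact_force: [-0.8, -0.7, -0.4]
width: 85.6
t 2.33 p [ 498.8 -230.8   17.4] grasp [ 492.6 -228.    35.1] az -0.429 th 1.2 x [-0.403 -0.915  0.006] j [-0.44  0.46  2.21  0.03  0.1   1.52] F [-0.8 -0.7 -0.4] w 85.6
t: 2.75
position: [498.6, -230.7, 18.9]
tool_rot: [-0.537, 0.823, -0.156, 0.099]
contact_force: [-0.6, 0.3, -2.1]
width: 55.4
t 2.75 p [ 498.6 -230.7   18.9] grasp [ 492.3 -227.9   36.6] az -0.429 th 1.199 x [-0.403 -0.915  0.006] j [-0.44  0.46  2.21  0.03  0.11  1.52] F [-0.6  0.3 -2.1] w 55.4
```

```bash
python3 -m handwheel '{"fingers":[0.8,0.8,0.8,0.8,0.8],"travel":[[0,0,0],[0,-0.002,-0.005],[0,-0.005,-0.013],[0,-0.007,-0.019],[0,-0.011,-0.028]],"rotation":[[0,0,0],[0,0,0],[0,0,0],[0,0,0],[0,0,0]]}' 40
python3 - <<'E'
from h import *
st()
cv2.imwrite("pics/w3.png",arm.get_image('wrist')[:,:,::-1])
cv2.imwrite("pics/s3.png",arm.get_image('scene')[:,:,::-1]); st()
E
```

```text
t: 3.17
position: [497.0, -229.5, 86.7]
tool_rot: [-0.538, 0.823, -0.154, 0.097]
contact_force: [-0.1, -0.6, -1.8]
width: 55.6
t 3.17 p [ 497.  -229.5   86.7] grasp [ 490.8 -226.7  104.5] az -0.429 th 1.204 x [-0.403 -0.915  0.006] j [-0.44  0.31  2.18  0.01  0.28  1.54] F [-0.1 -0.6 -1.8] w 55.6
t 3.27 p [ 501.2 -231.5   92.1] grasp [ 494.8 -228.5  109.8] az -0.429 th 1.193 x [-0.403 -0.915  0.006] j [-0.44  0.3   2.18  0.01  0.28  1.54] F [ 0.2  0.  -1.2] w 55.6
```

View pics/s3.png

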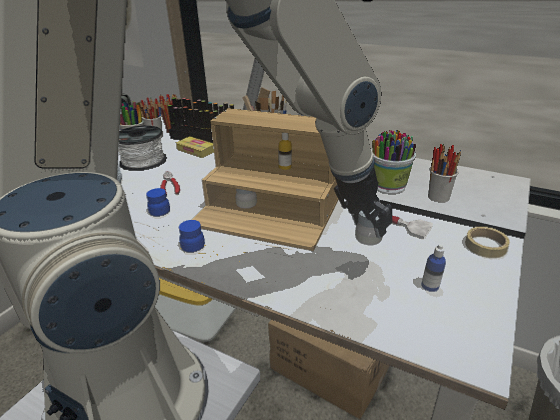

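View pics/w3.png

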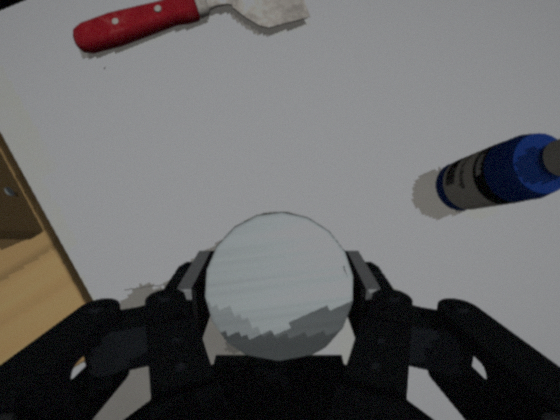

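```bash
cat >> h.py <<'E'
q=np.load('rack.npy')
def rw(x,y,z=0):
    c,s=np.cos(q[2]),np.sin(q[2]); return np.array([q[0]+c*x-s*y,q[1]+s*x+c*y,z])
def wr(p):
    c,s=np.cos(q[2]),np.sin(q[2]); d=np.array(p[:2])-q[:2]; return np.round([c*d[0]+s*d[1],-s*d[0]+c*d[1]],1)
E
python3 - <<'E'
from h import *
a=0.10
off=6.4*np.array([np.cos(a),np.sin(a),0])
R=toolR(a,1.2); A=rw(-60,-45,95)+off; B=rw(-33,-45,32)+off
print(A,B,np.arctan2(B[1],B[0]),ik(np.hypot(*B[:2]),32,1.2))
plan(A,R,10)
E
```

```text
[505.29953678  27.25292396  95.        ] [532.04769337  30.93207042  32.        ] 0.058072408113915105 [0.35 2.31 0.12]
rot/row [-0.0005, -0.0193, -0.0477] max deg 2.95 mm/row 25.9
[[-0.024, 0.009, -0.004], [-0.024, 0.008, -0.004], [-0.025, 0.007, -0.003], [-0.025, 0.006, -0.003], [-0.025, 0.004, -0.002]]
[[-0.026, 0.003, -0.002], [-0.026, 0.002, -0.001], [-0.026, 0.001, -0.001], [-0.026, -0.0, -0.0], [-0.026, -0.002, 0.0]]
```

```bash
python3 -m handwheel '{"fingers":[0.8,0.8,0.8,0.8,0.8],"travel":[[-0.024,0.009,-0.004],[-0.024,0.008,-0.004],[-0.025,0.007,-0.003],[-0.025,0.006,-0.003],[-0.025,0.004,-0.002]],"rotation":[[0,-0.019,-0.048],[0,-0.019,-0.048],[0,-0.019,-0.048],[0,-0.019,-0.048],[0,-0.019,-0.048]]}' ; python3 -m handwheel '{"fingers":[0.8,0.8,0.8,0.8,0.8],"travel":[[-0.026,0.003,-0.002],[-0.026,0.002,-0.001],[-0.026,0.001,-0.001],[-0.026,0,0],[-0.026,-0.002,0]],"rotation":[[0,-0.019,-0.048],[0,-0.019,-0.048],[0,-0.019,-0.048],[0,-0.019,-0.048],[0,-0.019,-0.048]]}'
python3 - <<'E'
from h import *
st(); a=0.10
off=6.4*np.array([np.cos(a),np.sin(a),0])
print(wr(arm.read_state()['position']-off))
plan(rw(-33,-45,36)+off,toolR(a,1.2),5)
E
```

```text
t: 3.68
position: [499.9, -100.1, 89.2]
tool_rot: [-0.64, 0.746, -0.14, 0.118]
contact_force: [0.5, -0.4, -1.0]
width: 55.3
t: 4.1
position: [501.8, 30.3, 91.1]
tool_rot: [0.73, -0.658, 0.123, -0.135]
contact_force: [0.4, -0.1, -1.7]
width: 55.8
t 4.1 p [501.8  30.3  91.1] grasp [495.   29.6 108.8] az 0.1 th 1.203 x [ 0.104 -0.995  0.002] j [0.04 0.24 2.27 0.08 0.26 1.44] F [ 0.4 -0.1 -1.7] w 55.8
[-63.1 -41.5]
rot/row [0.0006, -0.0, 0.0008] max deg 0.06 mm/row 12.6
[[0.0, -0.002, 0.012], [0.0, -0.002, 0.012], [0.0, -0.002, 0.012], [0.0, -0.002, 0.012], [0.0, -0.002, 0.012]]
```

```bash
python3 -m handwheel '{"fingers":[0.8,0.8,0.8,0.8,0.8],"travel":[[0,-0.002,0.012],[0,-0.002,0.012],[0,-0.002,0.012],[0,-0.002,0.012],[0,-0.002,0.011]],"rotation":[[0,0,0],[0,0,0],[0,0,0],[0,0,0],[0,0,0]]}'
python3 - <<'E'
from h import *
st(); 
cv2.imwrite("pics/s4.png",arm.get_image('scene')[:,:,::-1]); st()
cv2.imwrite("pics/w4.png",arm.get_image('wrist')[:,:,::-1]); 
a=.1;off=6.4*np.array([np.cos(a),np.sin(a),0])
print(wr(arm.read_state()['position']-off))
E
```

```text
t: 4.52
position: [532.9, 32.2, 39.1]
tool_rot: [0.73, -0.659, 0.123, -0.135]
contact_force: [0.1, 0.0, -1.8]
width: 55.2
t 4.52 p [532.9  32.2  39.1] grasp [526.   31.6  56.9] az 0.097 th 1.203 x [ 0.101 -0.995  0.002] j [0.05 0.4  2.23 0.13 0.15 1.39] F [ 0.1  0.  -1.8] w 55.2
t 4.57 p [533.3  32.2  38. ] grasp [526.5  31.5  55.7] az 0.097 th 1.203 x [ 0.101 -0.995  0.002] j [0.05 0.4  2.23 0.13 0.15 1.39] F [ 1.4  0.3 -3. ] w 55.9
[-32.3 -43.9]
```

View pics/s4.png

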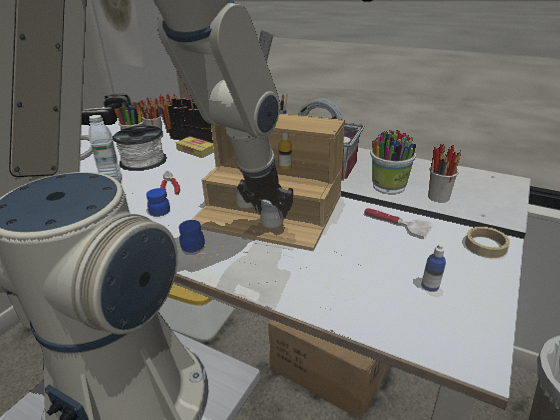

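View pics/w4.png

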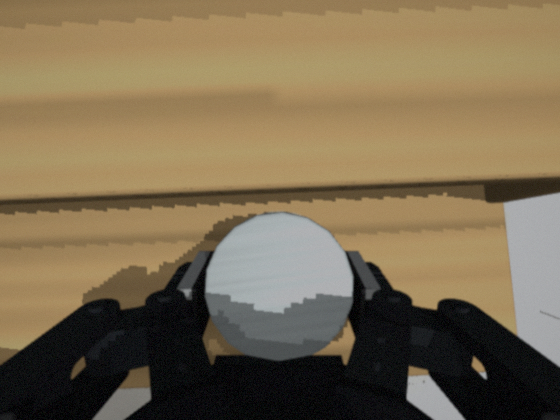

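```bash
python3 -m handwheel '{"fingers":[0.8,0.8,0.8],"travel":[[0,0.0012,0.0033],[0,0.0012,0.0032],[0,0,0]],"rotation":[[0,0,0],[0,0,0],[0,0,0]]}'; python3 -c "
from h import *
st()"
```

```text
t: 4.87
position: [532.5, 32.0, 32.8]
tool_rot: [0.73, -0.659, 0.123, -0.135]
contact_force: [-0.2, -1.0, -1.8]
width: 55.2
t 4.87 p [532.5  32.   32.8] grasp [525.7  31.4  50.6] az 0.097 th 1.203 x [ 0.101 -0.995  0.002] j [0.05 0.41 2.24 0.14 0.13 1.37] F [-0.2 -1.  -1.8] w 55.2
```

```bash
python3 -m handwheel '{"fingers":[0.8,0.8,0.8],"travel":[[0,0.0006,0.0014],[0,0.0003,0.0007],[0,0,0]],"rotation":[[0,0,0],[0,0,0],[0,0,0]]}'; python3 -c "
from h import *
st()"
```

```text
t: 5.12
position: [533.0, 32.0, 30.9]
tool_rot: [0.729, -0.659, 0.124, -0.136]
contact_force: [0.3, -0.5, -2.4]
width: 55.2
t 5.12 p [533.   32.   30.9] grasp [526.2  31.4  48.7] az 0.097 th 1.202 x [ 0.101 -0.995  0.002] j [0.05 0.41 2.24 0.15 0.12 1.37] F [ 0.3 -0.5 -2.4] w 55.2
```

```bash
python3 -m handwheel '{"fingers":[0.8,0.4,0.2,0,0],"travel":[[0,0.0004,0.0009],[0,0,0],[0,0,0],[0,0,0],[0,0,0]],"rotation":[[0,0,0],[0,0,0],[0,0,0],[0,0,0],[0,0,0]]}'
python3 - <<'E'
from h import *
st(); 
cv2.imwrite("pics/w5.png",arm.get_image('wrist')[:,:,::-1]); 
s=arm.read_state();print(wr(s['position']))
R=Ro.from_quat(s['tool_rot']); plan(s['position']+rw(-65,0)-rw(0,0),R,4)
E
```

```text
t: 5.53
position: [533.3, 32.0, 30.1]
tool_rot: [0.729, -0.659, 0.124, -0.136]
contact_force: [0.3, -0.6, 0.2]
width: 85.7
t 5.53 p [533.3  32.   30.1] grasp [526.4  31.4  47.8] az 0.097 th 1.201 x [ 0.101 -0.995  0.002] j [0.05 0.42 2.24 0.15 0.12 1.36] F [ 0.3 -0.6  0.2] w 85.7
[-25.3 -44.2]
rot/row [0.0, 0.0, 0.0] max deg 0.0 mm/row 16.2
[[0.001, 0.015, -0.006], [0.001, 0.015, -0.006], [0.001, 0.015, -0.006], [0.001, 0.015, -0.006]]
```

View pics/w5.png

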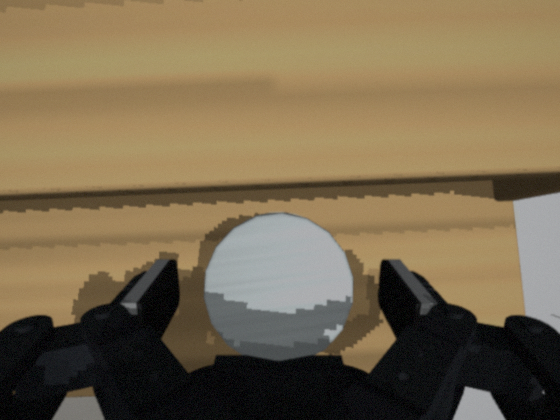

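Run:
```python
from h import *
for x in (-25,-55,-70,-85,-100):
  p=rw(x,-44)
  for th in (1.15,1.2,1.25,1.3,1.35,1.4,1.45): print(x,np.hypot(*p[:2]).round(),th,ik(np.hypot(*p[:2]),32,th), ik(np.hypot(*p[:2]),45,th))
```

```text
-25 534.0 1.15 [0.35 2.34 0.03] [0.32 2.33 0.07]
-25 534.0 1.2 [0.35 2.3  0.12] [0.32 2.3  0.15]
-25 534.0 1.25 [0.35 2.27 0.2 ] [0.33 2.26 0.23]
-25 534.0 1.3 [0.36 2.23 0.28] [0.34 2.22 0.31]
-25 534.0 1.35 [0.37 2.2  0.35] [0.35 2.19 0.38]
-25 534.0 1.4 [0.39 2.16 0.42] [0.37 2.15 0.46]
-25 534.0 1.45 [0.4  2.12 0.5 ] [0.38 2.11 0.53]
-55 505.0 1.15 [0.32 2.4  0.  ] [0.29 2.39 0.04]
-55 505.0 1.2 [0.32 2.37 0.09] [0.29 2.36 0.13]
-55 505.0 1.25 [0.32 2.33 0.17] [0.3  2.32 0.21]
-55 505.0 1.3 [0.33 2.29 0.25] [0.3  2.28 0.28]
-55 505.0 1.35 [0.34 2.26 0.32] [0.32 2.25 0.36]
-55 505.0 1.4 [0.35 2.22 0.4 ] [0.33 2.21 0.43]
-55 505.0 1.45 [0.37 2.19 0.47] [0.35 2.18 0.5 ]
-70 490.0 1.15 [ 0.3   2.43 -0.01] [0.27 2.42 0.03]
-70 490.0 1.2 [0.3  2.4  0.07] [0.27 2.39 0.11]
-70 490.0 1.25 [0.31 2.36 0.15] [0.28 2.35 0.19]
-70 490.0 1.3 [0.31 2.32 0.23] [0.29 2.31 0.27]
-70 490.0 1.35 [0.32 2.29 0.31] [0.3  2.28 0.34]
-70 490.0 1.4 [0.34 2.25 0.38] [0.31 2.24 0.42]
-70 490.0 1.45 [0.35 2.22 0.45] [0.33 2.21 0.49]
-85 475.0 1.15 [ 0.28  2.46 -0.03] [0.25 2.45 0.02]
-85 475.0 1.2 [0.28 2.43 0.06] [0.25 2.42 0.1 ]
-85 475.0 1.25 [0.29 2.39 0.14] [0.26 2.38 0.18]
-85 475.0 1.3 [0.3  2.36 0.22] [0.27 2.34 0.26]
-85 475.0 1.35 [0.31 2.32 0.3 ] [0.28 2.31 0.33]
-85 475.0 1.4 [0.32 2.28 0.37] [0.29 2.27 0.4 ]
-85 475.0 1.45 [0.33 2.25 0.44] [0.31 2.24 0.47]
-100 460.0 1.15 [ 0.27  2.49 -0.04] [0.24 2.48 0.  ]
-100 460.0 1.2 [0.27 2.46 0.05] [0.24 2.45 0.09]
-100 460.0 1.25 [0.27 2.42 0.13] [0.24 2.41 0.17]
-100 460.0 1.3 [0.28 2.39 0.21] [0.25 2.37 0.25]
-100 460.0 1.35 [0.29 2.35 0.28] [0.26 2.34 0.32]
-100 460.0 1.4 [0.3  2.31 0.36] [0.28 2.3  0.39]
-100 460.0 1.45 [0.32 2.28 0.43] [0.29 2.27 0.46]
```

```bash
python3 -m handwheel '{"fingers":[0,0,0,0,0],"travel":[[0.001,0.013,-0.005],[0.001,0.013,-0.005],[0.001,0.013,-0.005],[0.001,0.013,-0.004],[0.001,0.013,-0.004]],"rotation":[[-0.02,0,0],[-0.02,0,0],[-0.02,0,0],[-0.02,0,0],[-0.02,0,0]]}'; python3 -m handwheel '{"fingers":[0.3,0.6,0.6,0.6],"travel":[[0,0,0],[0,0,0],[0,0,0],[0,0,0]],"rotation":[[0,0,0],[0,0,0],[0,0,0],[0,0,0]]}';  python3 - <<'E'
from h import *
st(); 
cv2.imwrite("pics/w6.png",arm.get_image('wrist')[:,:,::-1]); 
p=arm.camera_params('wrist'); s=arm.read_state();print(wr(s['position']))
E
```

```text
t: 6.0
position: [463.0, 19.8, 30.6]
tool_rot: [0.736, -0.664, 0.09, -0.098]
contact_force: [-0.3, 0.0, 0.6]
width: 85.3
t: 6.33
position: [465.6, 20.2, 30.7]
tool_rot: [0.735, -0.664, 0.091, -0.099]
contact_force: [-0.5, -0.0, 0.1]
width: 38.7
t 6.33 p [465.6  20.2  30.7] grasp [460.5  19.7  49.1] az 0.095 th 1.301 x [ 0.101 -0.995  0.002] j [0.03 0.36 2.3  0.09 0.21 1.41] F [-0.5 -0.   0.1] w 38.7
[-94.  -46.8]
```

View pics/w6.png

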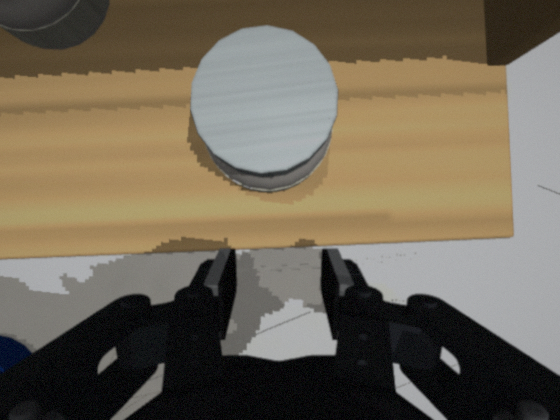

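Run:
```python
from h import *
p=arm.camera_params('wrist'); c=onplane(p,np.array([264.5,99.5]),72); print(c,wr(c)); st(); s=arm.read_state();print(wr(s['position']))
plan(rw(-2,-42,32),toolR(.11,1.2),10)
```

```text
[527.38683213  31.60406464] [-31.1 -43.9]
t 6.38 p [465.5  20.2  30.7] grasp [460.5  19.7  49. ] az 0.095 th 1.301 x [ 0.101 -0.995  0.002] j [0.03 0.36 2.3  0.09 0.21 1.41] F [-0.3 -0.4  0.6] w 34.4
[-94.  -46.8]
rot/row [0.0101, -0.0004, -0.0008] max deg 0.58 mm/row 9.2
[[-0.001, -0.009, 0.002], [-0.001, -0.009, 0.002], [-0.001, -0.009, 0.002], [-0.001, -0.009, 0.003], [-0.001, -0.009, 0.003]]
[[-0.001, -0.009, 0.003], [-0.001, -0.009, 0.003], [-0.001, -0.009, 0.003], [-0.001, -0.009, 0.003], [-0.001, -0.009, 0.003]]
```

```bash
python3 -m handwheel '{"fingers":[0.6,0.6,0.6,0.6,0.6],"travel":[[-0.003,-0.008,0.002],[-0.001,-0.009,0.002],[0,-0.009,0.002],[0,-0.008,0.003],[0,-0.008,0.003]],"rotation":[[0.01,0,0],[0.01,0,0],[0.01,0,0],[0.01,0,0],[0.01,0,0]]}';  python3 - <<'E'
from h import *
st(); s=arm.read_state();print(wr(s['position']))
cv2.imwrite("pics/w7.png",arm.get_image('wrist')[:,:,::-1]); 
plan(rw(-2,-43,32),toolR(.11,1.2),5)
E
```

```text
t: 6.8
position: [508.6, 28.7, 30.9]
tool_rot: [0.733, -0.662, 0.107, -0.117]
contact_force: [-4.6, -0.4, 4.6]
width: 33.9
t 6.8 p [508.6  28.7  30.9] grasp [502.7  28.2  48.9] az 0.097 th 1.252 x [ 0.101 -0.995  0.002] j [0.04 0.39 2.25 0.1  0.18 1.42] F [-4.6 -0.4  4.6] w 33.9
[-50.1 -44.2]
rot/row [0.0099, -0.0009, -0.0015] max deg 0.58 mm/row 9.3
[[-0.001, -0.009, 0.003], [-0.001, -0.009, 0.003], [-0.001, -0.009, 0.003], [-0.001, -0.009, 0.003], [-0.001, -0.009, 0.003]]
```

View pics/w7.png

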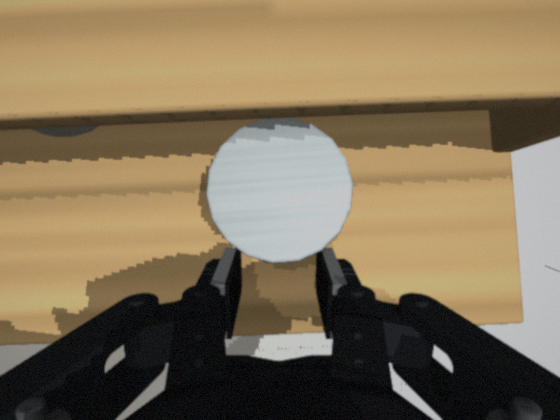

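```bash
python3 - <<'E'
from h import *
p=arm.camera_params('wrist'); c=onplane(p,np.array([280,190.5]),72); print(wr(c)); s=arm.read_state();print(wr(s['position']))
E
python3 -m handwheel '{"fingers":[0.6,0.6,0.6,0.6],"travel":[[0,-0.008,0.003],[0,-0.008,0.003],[0,-0.008,0.003],[0,-0.008,0.003]],"rotation":[[0.01,0,0],[0.01,0,0],[0.01,0,0],[0.01,0,0]]}';  python3 - <<'E'
from h import *
st(); s=arm.read_state();print(wr(s['position']))
cv2.imwrite("pics/w8.png",arm.get_image('wrist')[:,:,::-1]); 
cv2.imwrite("pics/s8.png",arm.get_image('scene')[100:260,180:360,::-1].repeat(4,0).repeat(4,1)); 
E
```

```text
[-19.  -45.7]
[-48.6 -44.4]
t: 7.18
position: [542.9, 32.0, 30.2]
tool_rot: [0.73, -0.659, 0.121, -0.132]
contact_force: [-2.1, 0.6, 0.6]
width: 33.8
t 7.18 p [542.9  32.   30.2] grasp [536.2  31.4  47.9] az 0.097 th 1.211 x [ 0.101 -0.995  0.002] j [0.04 0.43 2.21 0.12 0.15 1.39] F [-2.1  0.6  0.6] w 33.8
[-15.7 -45.6]
```

View pics/w8.png

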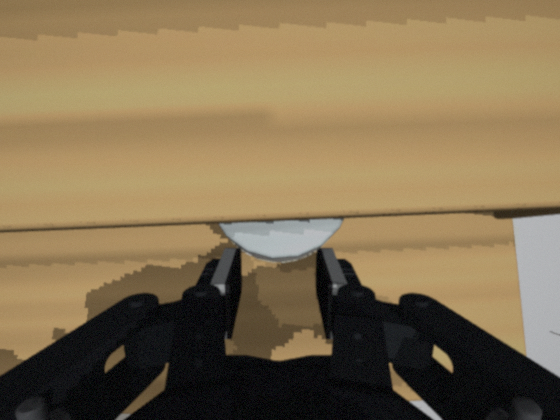

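View pics/s8.png

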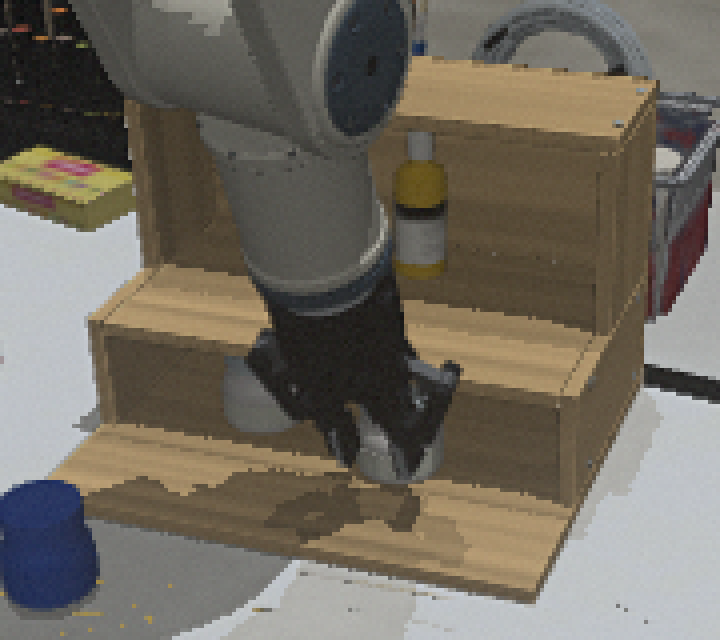

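```bash
python3 -m handwheel '{"fingers":[0.6,0.6,0.6],"travel":[[0,-0.006,0.002],[0,-0.006,0.002],[0,-0.006,0.002]],"rotation":[[0.01,0,0],[0.01,0,0],[0.01,0,0]]}';  python3 - <<'E'
from h import *
st(); s=arm.read_state();print(wr(s['position']))
cv2.imwrite("pics/w9.png",arm.get_image('wrist')[:,:,::-1]); 
st(); s=arm.read_state();print(wr(s['position']))
E
```

```text
t: 7.53
position: [561.2, 33.9, 31.1]
tool_rot: [0.728, -0.658, 0.13, -0.143]
contact_force: [-0.2, -0.9, -0.1]
width: 33.9
t 7.53 p [561.2  33.9  31.1] grasp [554.   33.2  48.6] az 0.097 th 1.181 x [ 0.101 -0.995  0.002] j [0.05 0.44 2.19 0.16 0.12 1.36] F [-0.2 -0.9 -0.1] w 33.9
[  2.7 -46.2]
t 7.58 p [562.5  34.   31.4] grasp [555.3  33.3  49. ] az 0.097 th 1.179 x [ 0.101 -0.995  0.002] j [0.05 0.44 2.19 0.16 0.12 1.36] F [ 0.4 -0.9  0.5] w 34.5
[  4.  -46.4]
```

View pics/w9.png

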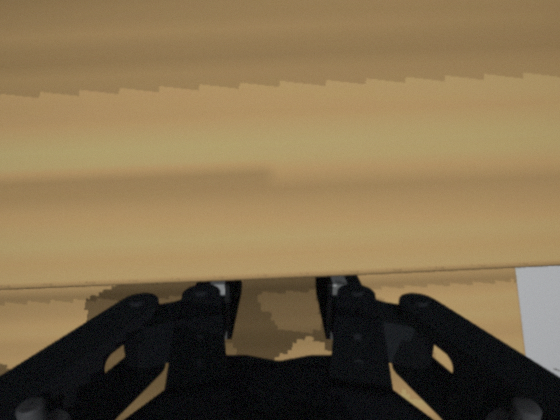

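```bash
python3 -m handwheel '{"fingers":[0.6,0.6],"travel":[[0,-0.002,0.001],[0,-0.002,0.001]],"rotation":[[0,0,0],[0,0,0]]}';  python3 - <<'E'
from h import *
st(); s=arm.read_state();print(wr(s['position']))
E
python3 -m handwheel '{"fingers":[0.6,0.6,0.6,0.6,0.6],"travel":[[0,0.008,-0.003],[0,0.014,-0.007],[0,0.018,-0.012],[0,0.018,-0.020],[0,0.015,-0.030]],"rotation":[[0,0,0],[-0.01,0,0],[-0.01,0,0],[-0.01,0,0],[-0.02,0,0]]}';  python3 - <<'E'
from h import *
st(); s=arm.read_state();print(wr(s['position']))
cv2.imwrite("pics/w10.png",arm.get_image('wrist')[:,:,::-1]); 
cv2.imwrite("pics/s10.png",arm.get_image('scene')[100:260,180:360,::-1].repeat(4,0).repeat(4,1)); 
E
```

```text
t: 7.75
position: [565.1, 34.4, 30.6]
tool_rot: [0.728, -0.658, 0.13, -0.143]
contact_force: [-0.7, 0.4, -0.1]
width: 34.2
t 7.75 p [565.1  34.4  30.6] grasp [558.   33.7  48.2] az 0.098 th 1.183 x [ 0.101 -0.995  0.002] j [0.05 0.44 2.18 0.15 0.13 1.37] F [-0.7  0.4 -0.1] w 34.2
[  6.6 -46.3]
t: 8.17
position: [467.3, 24.6, 69.3]
tool_rot: [0.732, -0.661, 0.111, -0.122]
contact_force: [0.1, 0.2, 0.8]
width: 34.1
t 8.17 p [467.3  24.6  69.3] grasp [461.1  24.   87.2] az 0.098 th 1.239 x [ 0.101 -0.995  0.001] j [0.03 0.26 2.33 0.09 0.23 1.42] F [0.1 0.2 0.8] w 34.1
[-91.7 -42.7]
```

View pics/s10.png

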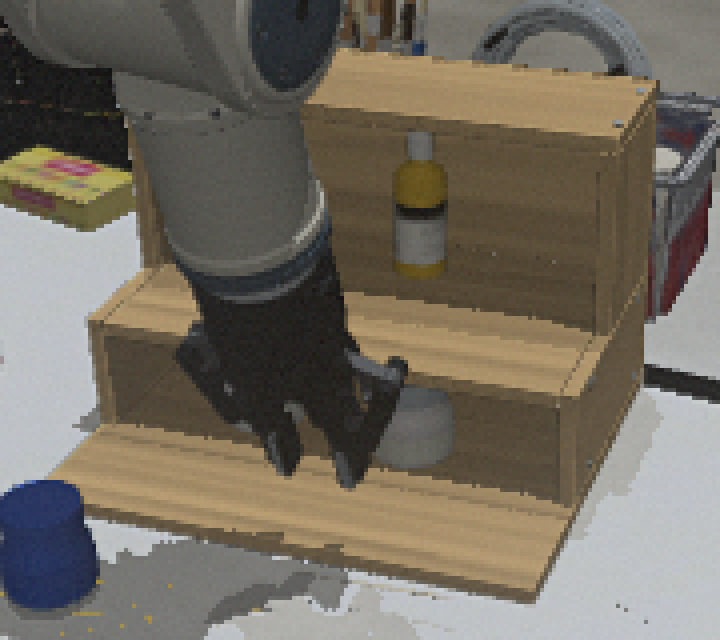

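View pics/w10.png

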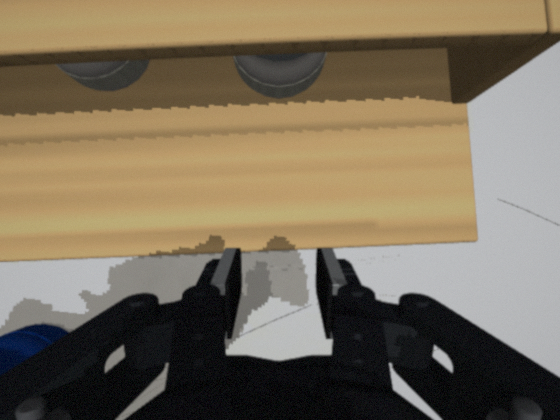

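Run:
```python
from h import *
p=arm.camera_params('wrist'); s=arm.camera_params('scene')
for uv in [(280,98),(108,90)]: print(wr(onplane(p,np.array(uv,float),14))+[29,0])
print(wr(onplane(s,np.array([180+415/4,100+467.5/4]),13)),wr(onplane(s,np.array([180+263/4,100+432/4]),13)))
st()
# next: bottle
print(np.arctan2(-374,483),np.hypot(483,374))
for z in (45,60,75):
  for th in (1.0,1.05,1.1,1.15,1.2): print(z,th,ik(618,z,th))
```

```text
[ 40.9 -47.3]
[50.6 66.9]
[ 12.8 -58.7] [22.2 55.6]
t 8.27 p [467.8  24.6  72.7] grasp [461.6  24.   90.6] az 0.096 th 1.234 x [ 0.101 -0.995  0.002] j [0.03 0.25 2.33 0.09 0.23 1.42] F [ 0.2 -0.5  0.5] w 34.0
-0.6588895469110522 610.872327086438
45 1.0 [ 0.41  2.26 -0.1 ]
45 1.05 [ 0.41  2.23 -0.01]
45 1.1 [0.41 2.19 0.07]
45 1.15 [0.41 2.16 0.15]
45 1.2 [0.42 2.12 0.23]
60 1.0 [ 0.38  2.25 -0.06]
60 1.05 [0.38 2.22 0.02]
60 1.1 [0.38 2.18 0.11]
60 1.15 [0.39 2.15 0.19]
60 1.2 [0.39 2.11 0.27]
75 1.0 [ 0.35  2.24 -0.02]
75 1.05 [0.35 2.21 0.06]
75 1.1 [0.36 2.17 0.14]
75 1.15 [0.36 2.14 0.22]
75 1.2 [0.37 2.1  0.3 ]
```

The jar is now about 41 mm behind the edge and upright, and the shelved jar hasn't moved. Next, over to the bottle.

Run:
```python
from h import *
R=toolR(-.66,1.2); g=np.array([484-0,-374,46])+6.4*np.array([.79,-.61,0]); z=R.as_matrix()[:,2]
A=g-150*z; print(g,A); plan(A,R,15)
```

```text
[ 489.056 -377.904   46.   ] [ 446.11702834 -344.57885314  185.8058629 ]
rot/row [0.0021, 0.0175, 0.0476] max deg 2.91 mm/row 25.8
[[0.024, 0.001, -0.008], [0.025, 0.0, -0.008], [0.025, -0.001, -0.008], [0.025, -0.002, -0.007], [0.025, -0.004, -0.007]]
[[0.025, -0.005, -0.006], [0.024, -0.006, -0.006], [0.024, -0.007, -0.005], [0.024, -0.008, -0.005], [0.024, -0.009, -0.004]]
[[0.023, -0.01, -0.004], [0.023, -0.012, -0.004], [0.022, -0.013, -0.003], [0.022, -0.014, -0.003], [0.021, -0.015, -0.002]]
```

```bash
python3 -m handwheel '{"fingers":[0,0,0,0,0],"travel":[[0.024,0.001,-0.008],[0.025,0,-0.008],[0.025,-0.001,-0.008],[0.025,-0.002,-0.007],[0.025,-0.004,-0.007]],"rotation":[[0.002,0.0175,0.048],[0.002,0.0175,0.048],[0.002,0.0175,0.048],[0.002,0.0175,0.048],[0.002,0.0175,0.048]]}'; python3 -m handwheel '{"fingers":[0,0,0,0,0],"travel":[[0.025,-0.005,-0.006],[0.024,-0.006,-0.006],[0.024,-0.007,-0.005],[0.024,-0.008,-0.005],[0.024,-0.009,-0.004]],"rotation":[[0.002,0.0175,0.048],[0.002,0.0175,0.048],[0.002,0.0175,0.048],[0.002,0.0175,0.048],[0.002,0.0175,0.048]]}'; python3 -m handwheel '{"fingers":[0,0,0,0,0],"travel":[[0.023,-0.010,-0.004],[0.023,-0.012,-0.004],[0.022,-0.013,-0.003],[0.022,-0.014,-0.003],[0.021,-0.015,-0.002]],"rotation":[[0.002,0.0175,0.048],[0.002,0.0175,0.048],[0.002,0.0175,0.048],[0.002,0.0175,0.048],[0.002,0.0175,0.048]]}'; python3 -m handwheel '{"fingers":[0],"travel":[[0,0,0]],"rotation":[[0,0,0]]}';python3 - <<'E'
from h import *
st(); cv2.imwrite("pics/w11.png",arm.get_image('wrist')[:,:,::-1]);st() 
E
```

```text
t: 8.68
position: [463.4, -100.2, 109.3]
tool_rot: [-0.64, 0.748, -0.133, 0.112]
contact_force: [-0.8, 0.1, -0.8]
width: 85.3
t: 9.1
position: [456.1, -223.4, 146.2]
tool_rot: [-0.539, 0.823, -0.15, 0.097]
contact_force: [0.6, 0.2, -0.0]
width: 85.7
t: 9.52
position: [448.8, -347.0, 183.9]
tool_rot: [-0.429, 0.884, -0.165, 0.081]
contact_force: [0.9, 0.4, 0.6]
width: 85.8
t: 9.6
position: [450.5, -349.7, 185.6]
tool_rot: [-0.428, 0.884, -0.167, 0.082]
contact_force: [-0.2, 0.8, -0.2]
width: 85.1
t 9.6 p [ 450.5 -349.7  185.6] grasp [ 445.  -345.4  203.3] az -0.664 th 1.196 x [-0.62  -0.784 -0.002] j [-0.66  0.16  2.07 -0.    0.53  1.58] F [-0.2  0.8 -0.2] w 85.1
t 9.65 p [ 449.7 -347.7  184.4] grasp [ 444.2 -343.5  202.1] az -0.661 th 1.199 x [-0.619 -0.786 -0.002] j [-0.66  0.16  2.07 -0.    0.53  1.58] F [ 0.6 -0.7 -0.3] w 85.1
```

View pics/w11.png

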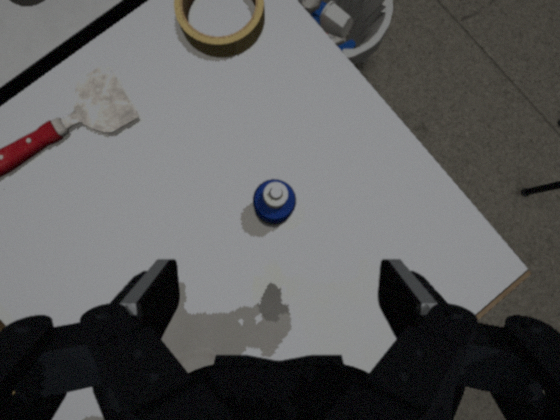

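The bottle is straight ahead between the fingers: cap top at (275,194), body shoulder ring centred at about (274,201). The scraper is well to the left.

Run:
```python
from h import *
p=arm.camera_params('wrist'); c=onplane(p,np.array([275.5,194.]),110); d=onplane(p,np.array([274,202.]),82);print(c,d)
b=np.r_[(c+d)/2,46]; R=toolR(-.66,1.2); g=b+6.4*np.array([.79,-.61,0]); print(g)
plan(g,R,7)
```

```text
[ 485.10220673 -373.49978626] [ 484.31428077 -371.02054589]
[ 489.76424375 -376.16416608   46.        ]
rot/row [-0.0001, -0.0001, -0.001] max deg 0.06 mm/row 21.0
[[-0.0, 0.001, 0.021], [-0.0, 0.001, 0.021], [-0.0, 0.001, 0.021], [-0.0, 0.001, 0.021], [-0.0, 0.001, 0.021]]
[[-0.0, 0.001, 0.021], [-0.0, 0.001, 0.021]]
```

```bash
python3 -m handwheel '{"fingers":[0,0,0,0,0],"travel":[[0,0.001,0.021],[0,0.001,0.021],[0,0.001,0.021],[0,0,0.021],[0,0.001,0.021]],"rotation":[[0,0,0],[0,0,0],[0,0,0],[0,0,0],[0,0,0]]}';  python3 -m handwheel '{"fingers":[0,0,0],"travel":[[0,0.001,0.021],[0,0,0.021],[0,0,0]],"rotation":[[0,0,0],[0,0,0],[0,0,0]]}';python3 - <<'E'
from h import *
st(); cv2.imwrite("pics/w12.png",arm.get_image('wrist')[:,:,::-1])
E
```

```text
t: 10.07
position: [476.3, -365.8, 83.0]
tool_rot: [-0.431, 0.884, -0.164, 0.081]
contact_force: [-0.2, 0.1, -0.9]
width: 85.3
t: 10.32
position: [486.4, -373.7, 41.0]
tool_rot: [-0.431, 0.884, -0.162, 0.08]
contact_force: [0.1, 1.3, -0.2]
width: 85.6
t 10.32 p [ 486.4 -373.7   41. ] grasp [ 481.1 -369.6   58.8] az -0.658 th 1.207 x [-0.616 -0.788 -0.002] j [-0.66  0.47  2.06 -0.    0.24  1.58] F [ 0.1  1.3 -0.2] w 85.6
```

View pics/w12.png

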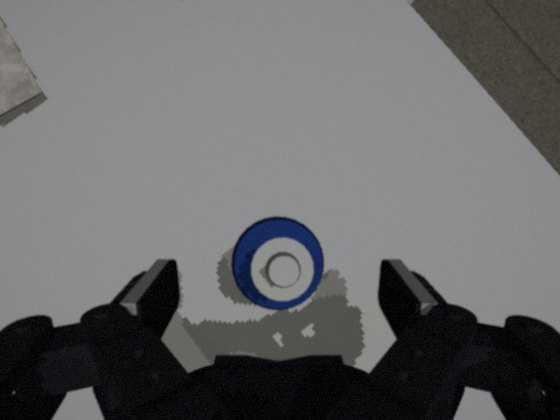

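```bash
python3 -m handwheel '{"fingers":[0.5,0.8,0.9,0.9,0.9],"travel":[[0,0,0],[0,0,0],[0,0,0],[0,0,0],[0,0,0]],"rotation":[[0,0,0],[0,0,0],[0,0,0],[0,0,0],[0,0,0]]}' 30
python3 - <<'E'
from h import *
st(); cv2.imwrite("pics/w13.png",arm.get_image('wrist')[:,:,::-1])
E
```

```text
t: 10.78
position: [488.6, -376.2, 46.5]
tool_rot: [-0.43, 0.884, -0.166, 0.082]
contact_force: [1.9, 1.6, 4.0]
width: 34.7
t 10.78 p [ 488.6 -376.2   46.5] grasp [ 483.2 -372.    64.2] az -0.659 th 1.198 x [-0.617 -0.787 -0.002] j [-0.66  0.46  2.06 -0.    0.25  1.58] F [1.9 1.6 4. ] w 34.7
```

View pics/w13.png

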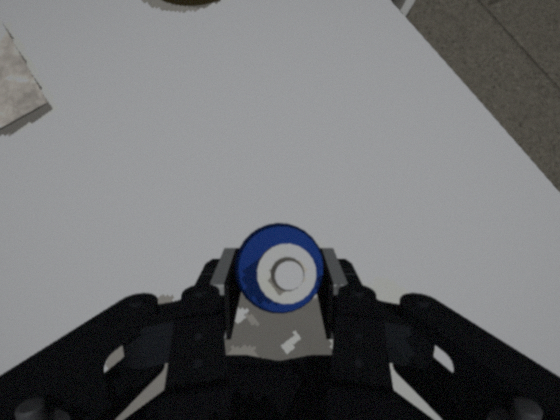

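Run:
```python
from h import *
s=arm.read_state(); R0=Ro.from_quat(s['tool_rot'])
L=np.array([475,-365,180]); plan(L,R0,5)
R=toolR(.2,1.2); off=5.5*np.array([np.cos(.2),np.sin(.2),0]); A=rw(-10,70,178)+off; print(A,wr(L)); plan(A,R,18,L,R0)
```

```text
rot/row [0.0, 0.0, 0.0] max deg 0.0 mm/row 27.0
[[-0.0, -0.006, -0.026], [-0.0, -0.006, -0.026], [-0.0, -0.006, -0.026], [-0.0, -0.006, -0.026], [-0.0, -0.006, -0.026]]
[538.18506097 148.44723926 178.        ] [-137.1 -429.7]
rot/row [-0.0001, -0.0173, -0.0448] max deg 2.75 mm/row 28.7
[[-0.025, 0.014, -0.005], [-0.025, 0.013, -0.005], [-0.026, 0.012, -0.004], [-0.026, 0.01, -0.004], [-0.027, 0.009, -0.003]]
[[-0.027, 0.008, -0.003], [-0.028, 0.007, -0.002], [-0.028, 0.006, -0.002], [-0.028, 0.004, -0.002], [-0.029, 0.003, -0.001]]
[[-0.029, 0.002, -0.001], [-0.029, 0.0, -0.0], [-0.029, -0.001, 0.0], [-0.029, -0.002, 0.001], [-0.028, -0.003, 0.001]]
[[-0.028, -0.005, 0.002], [-0.028, -0.006, 0.002], [-0.028, -0.007, 0.003]]
```

```bash
python3 -m handwheel '{"fingers":[0.9,0.9,0.9,0.9,0.9],"travel":[[0,-0.004,-0.015],[0,-0.006,-0.026],[0,-0.006,-0.030],[0,-0.007,-0.032],[0,-0.007,-0.028]],"rotation":[[0,0,0],[0,0,0],[0,0,0],[0,0,0],[0,0,0]]}'; python3 -m handwheel '{"fingers":[0.9,0.9,0.9,0.9,0.9],"travel":[[-0.025,0.014,-0.005],[-0.025,0.013,-0.005],[-0.026,0.012,-0.004],[-0.026,0.010,-0.004],[-0.027,0.009,-0.003]],"rotation":[[0,-0.017,-0.045],[0,-0.017,-0.045],[0,-0.017,-0.045],[0,-0.017,-0.045],[0,-0.017,-0.045]]}'; python3 -m handwheel '{"fingers":[0.9,0.9,0.9,0.9,0.9],"travel":[[-0.027,0.008,-0.003],[-0.028,0.007,-0.002],[-0.028,0.006,-0.002],[-0.028,0.004,-0.002],[-0.029,0.003,-0.001]],"rotation":[[0,-0.017,-0.045],[0,-0.017,-0.045],[0,-0.017,-0.045],[0,-0.017,-0.045],[0,-0.017,-0.045]]}'
python3 - <<'E'
from h import *
st(); R=toolR(.2,1.2); off=5.5*np.array([np.cos(.2),np.sin(.2),0]); A=rw(-10,70,178)+off; plan(A,R,8)
cv2.imwrite("pics/s14.png",arm.get_image('scene')[:,:,::-1])
E
```

```text
t: 11.25
position: [471.8, -363.6, 179.6]
tool_rot: [-0.43, 0.884, -0.165, 0.081]
contact_force: [1.0, -1.0, -1.6]
width: 34.9
t: 11.67
position: [489.6, -220.6, 177.0]
tool_rot: [-0.534, 0.825, -0.155, 0.1]
contact_force: [-0.1, 0.2, -0.8]
width: 34.3
t: 12.08
position: [506.7, -78.1, 176.0]
tool_rot: [-0.629, 0.755, -0.142, 0.117]
contact_force: [-0.4, -0.1, -0.3]
width: 34.6
t 12.08 p [506.7 -78.1 176. ] grasp [499.9 -76.8 193.7] az -0.188 th 1.201 x [-0.181 -0.984  0.002] j [-0.15  0.09  2.19 -0.03  0.5   1.63] F [-0.4 -0.1 -0.3] w 34.6
rot/row [0.0002, -0.0175, -0.0444] max deg 2.73 mm/row 28.6
[[-0.029, 0.001, -0.001], [-0.029, -0.0, -0.0], [-0.029, -0.001, 0.0], [-0.028, -0.003, 0.001], [-0.028, -0.004, 0.001]]
[[-0.028, -0.005, 0.002], [-0.028, -0.007, 0.002], [-0.027, -0.008, 0.003]]
```

View pics/s14.png

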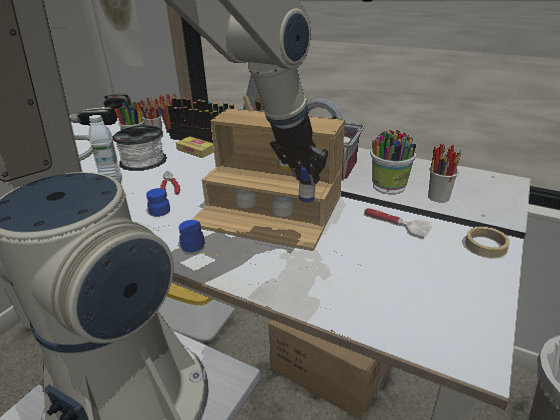

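The scene shows the bottle held upright at (307,185), both jars under the middle board at (245,198) and (283,206), and the scraper unmoved. Continuing.

```bash
python3 -m handwheel '{"fingers":[0.9,0.9,0.9,0.9,0.9],"travel":[[-0.029,0.001,-0.001],[-0.029,0,0],[-0.029,-0.001,0],[-0.028,-0.003,0.001],[-0.028,-0.004,0.001]],"rotation":[[0,-0.0175,-0.0445],[0,-0.0175,-0.0445],[0,-0.0175,-0.0445],[0,-0.0175,-0.0445],[0,-0.0175,-0.0445]]}'; python3 -m handwheel '{"fingers":[0.9,0.9,0.9,0.9],"travel":[[-0.028,-0.005,0.002],[-0.028,-0.007,0.002],[-0.027,-0.008,0.003],[0,0,0]],"rotation":[[0,-0.0175,-0.0445],[0,-0.0175,-0.0445],[0,-0.0175,-0.0445],[0,0,0]]}'
python3 - <<'E'
from h import *
st(); R=toolR(.2,1.2); off=5.5*np.array([np.cos(.2),np.sin(.2),0]); print(wr(arm.read_state()['position']-off)); A=rw(42,70,148)+off; plan(A,R,5)
E
```

```text
t: 12.55
position: [526.4, 64.0, 177.3]
tool_rot: [0.715, -0.675, 0.126, -0.133]
contact_force: [0.3, -0.6, -1.3]
width: 34.8
t: 12.88
position: [540.3, 151.0, 178.5]
tool_rot: [0.762, -0.621, 0.116, -0.143]
contact_force: [0.1, -1.1, -0.1]
width: 34.7
t 12.88 p [540.3 151.  178.5] grasp [533.6 149.6 196.2] az 0.205 th 1.199 x [ 0.202 -0.979 -0.001] j [ 0.29  0.16  2.09 -0.06  0.52  1.7 ] F [ 0.1 -1.1 -0.1] w 34.7
[-7.5 72.2]
rot/row [-0.0001, 0.0003, 0.0006] max deg 0.04 mm/row 11.6
[[0.001, -0.007, 0.009], [0.001, -0.007, 0.009], [0.001, -0.007, 0.009], [0.001, -0.007, 0.009], [0.001, -0.007, 0.009]]
```

```bash
python3 -m handwheel '{"fingers":[0.9,0.9,0.9,0.9,0.9],"travel":[[0.001,-0.007,0.009],[0.001,-0.007,0.009],[0.001,-0.007,0.009],[0.001,-0.007,0.009],[0.001,-0.007,0.009]],"rotation":[[0,0,0],[0,0,0],[0,0,0],[0,0,0],[0,0,0]]}'; python3 -m handwheel '{"fingers":[0.9,0.9],"travel":[[0,0.001,0.002],[0,0,0]],"rotation":[[0,0,0],[0,0,0]]}';  python3 - <<'E'
from h import *
st();off=5.5*np.array([np.cos(.2),np.sin(.2),0]); print(wr(arm.read_state()['position']-off))
cv2.imwrite("pics/s15.png",arm.get_image('scene')[100:260,180:360,::-1].repeat(4,0).repeat(4,1)); 
cv2.imwrite("pics/w15.png",arm.get_image('wrist')[:,:,::-1])
E
```

```text
t: 13.3
position: [589.3, 151.5, 147.6]
tool_rot: [0.76, -0.623, 0.116, -0.142]
contact_force: [-0.0, -0.3, -0.6]
width: 34.5
t: 13.47
position: [588.0, 151.6, 145.0]
tool_rot: [0.76, -0.623, 0.116, -0.141]
contact_force: [-0.4, 0.5, -1.6]
width: 34.7
t 13.47 p [588.  151.6 145. ] grasp [581.3 150.3 162.8] az 0.197 th 1.203 x [ 0.196 -0.981  0.   ] j [ 0.26  0.28  2.03 -0.05  0.47  1.68] F [-0.4  0.5 -1.6] w 34.7
[39.8 66.4]
```

View pics/s15.png

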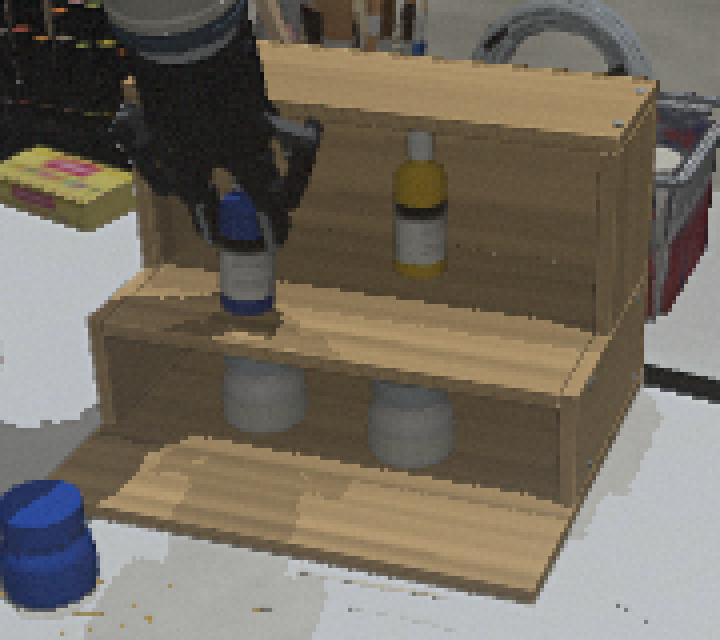

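View pics/w15.png

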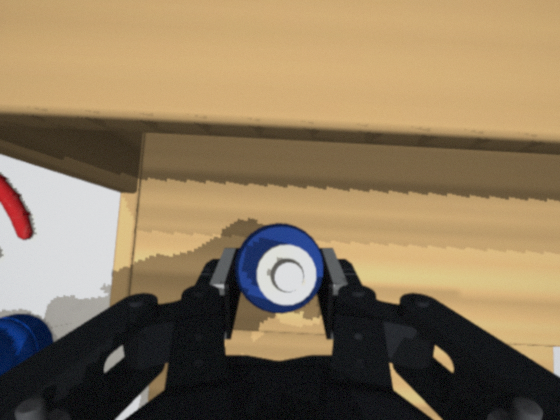

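```bash
python3 -m handwheel '{"fingers":[0.9,0.9,0.9],"travel":[[0,0.0007,0.0019],[0,0.0005,0.0014],[0,0,0]],"rotation":[[0,0,0],[0,0,0],[0,0,0]]}'; python3 -m handwheel '{"fingers":[0.9,0.9],"travel":[[0,0.0003,0.0009],[0,0,0]],"rotation":[[0,0,0],[0,0,0]]}'
```

```text
t: 13.82
position: [587.8, 152.3, 142.8]
tool_rot: [0.761, -0.623, 0.116, -0.142]
contact_force: [-0.8, -0.1, -1.3]
width: 34.7
t: 13.98
position: [588.1, 152.4, 142.0]
tool_rot: [0.761, -0.623, 0.117, -0.142]
contact_force: [0.2, 0.8, -1.5]
width: 34.6
```

```bash
python3 -m handwheel '{"fingers":[0.9,0.9],"travel":[[0,0.0004,0.0010],[0,0,0]],"rotation":[[0,0,0],[0,0,0]]}'; python3 -m handwheel '{"fingers":[0.9,0.9],"travel":[[0,0.0003,0.0009],[0,0,0]],"rotation":[[0,0,0],[0,0,0]]}'
python3 - <<'E'
from h import *
st()
cv2.imwrite("pics/s16.png",arm.get_image('scene')[120:200,210:310,::-1].repeat(7,0).repeat(7,1)); st()
E
```

```text
t: 14.15
position: [588.1, 152.4, 140.8]
tool_rot: [0.761, -0.623, 0.116, -0.142]
contact_force: [0.7, 0.0, -0.0]
width: 34.5
t: 14.32
position: [588.8, 152.5, 140.4]
tool_rot: [0.76, -0.623, 0.117, -0.143]
contact_force: [-1.4, -0.1, 2.9]
width: 34.7
t 14.32 p [588.8 152.5 140.4] grasp [582.1 151.2 158.1] az 0.198 th 1.2 x [ 0.197 -0.98   0.   ] j [ 0.26  0.29  2.03 -0.05  0.45  1.68] F [-1.4 -0.1  2.9] w 34.7
t 14.37 p [588.7 152.5 140.4] grasp [581.9 151.1 158.1] az 0.198 th 1.2 x [ 0.197 -0.98   0.   ] j [ 0.26  0.29  2.03 -0.05  0.45  1.68] F [-0.1 -0.2  4. ] w 34.4
```

View pics/s16.png

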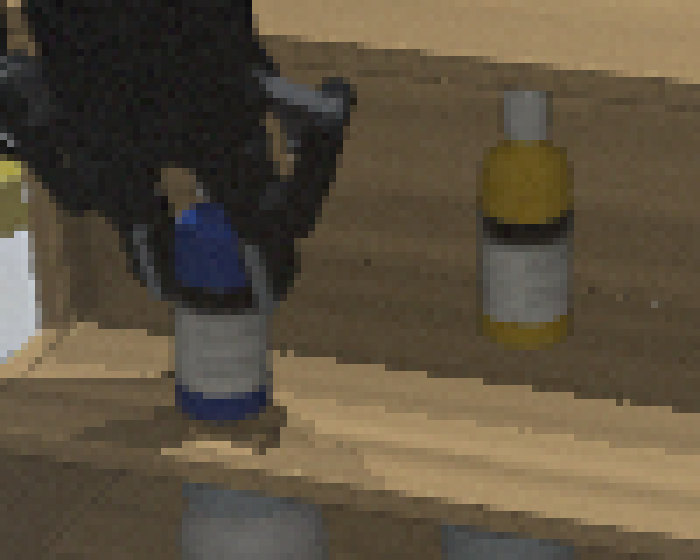

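```bash
python3 -m handwheel '{"fingers":[0.5,0.3,0,0,0],"travel":[[0,0,0],[0,0,0],[0,0,0],[0,0,0],[0,0,0]],"rotation":[[0,0,0],[0,0,0],[0,0,0],[0,0,0],[0,0,0]]}';  python3 - <<'E'
from h import *
st(); s=arm.read_state(); print(wr(s['position'])); cv2.imwrite("pics/w17.png",arm.get_image('wrist')[:,:,::-1])
R=Ro.from_quat(s['tool_rot']); A=s['position']+rw(-55,0)-rw(0,0); plan(A,R,4)
R2=toolR(.2,1.1); A[2]=112; plan(A,R2,5,s['position'],R)
E
```

```text
t: 14.78
position: [588.1, 152.3, 139.7]
tool_rot: [0.761, -0.623, 0.116, -0.142]
contact_force: [0.6, -0.4, -0.4]
width: 85.1
t 14.78 p [588.1 152.3 139.7] grasp [581.3 151.  157.5] az 0.198 th 1.202 x [ 0.197 -0.98   0.   ] j [ 0.26  0.29  2.03 -0.05  0.45  1.68] F [ 0.6 -0.4 -0.4] w 85.1
[45.4 67.4]
rot/row [-0.0, -0.0, 0.0] max deg 0.0 mm/row 13.8
[[-0.001, 0.013, -0.005], [-0.001, 0.013, -0.005], [-0.001, 0.013, -0.005], [-0.001, 0.013, -0.005]]
rot/row [0.0203, -0.0002, -0.0002] max deg 1.16 mm/row 12.3
[[-0.001, 0.012, 0.001], [-0.001, 0.012, 0.001], [-0.001, 0.012, 0.001], [-0.001, 0.012, 0.0], [-0.001, 0.012, 0.0]]
```

View pics/w17.png

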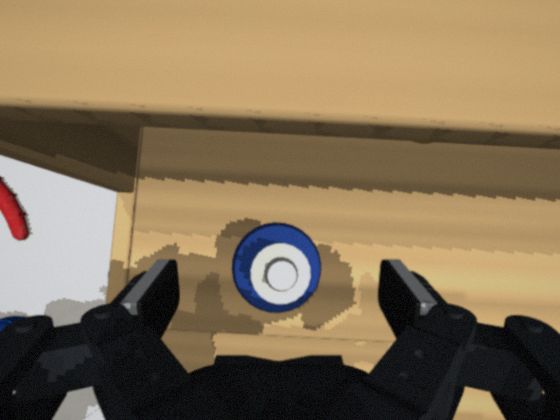

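```bash
python3 -m handwheel '{"fingers":[0,0,0,0,0],"travel":[[-0.001,0.008,-0.003],[-0.001,0.013,-0.005],[-0.001,0.013,-0.005],[-0.001,0.013,-0.005],[0,0.006,-0.002]],"rotation":[[0,0,0],[0,0,0],[0,0,0],[0,0,0],[0,0,0]]}';  python3 - <<'E'
from h import *
st(); s=arm.read_state(); print(wr(s['position']))
R=Ro.from_quat(s['tool_rot']); A=rw(-12,67,113); plan(A,toolR(.2,1.12),5)
E
```

```text
t: 15.25
position: [529.4, 144.6, 138.9]
tool_rot: [0.761, -0.623, 0.116, -0.141]
contact_force: [0.3, 0.6, 0.0]
width: 85.0
t 15.25 p [529.4 144.6 138.9] grasp [522.7 143.3 156.6] az 0.198 th 1.203 x [ 0.197 -0.98   0.   ] j [ 0.28  0.21  2.15 -0.08  0.42  1.72] F [0.3 0.6 0. ] w 85.0
[-13.7  67.8]
rot/row [0.0166, -0.0002, -0.0002] max deg 0.95 mm/row 5.2
[[0.0, 0.002, 0.005], [0.0, 0.002, 0.005], [0.0, 0.002, 0.005], [0.0, 0.002, 0.005], [0.0, 0.002, 0.005]]
```

```bash
python3 -m handwheel '{"fingers":[0.3,0.6,0.78,0.78,0.78],"travel":[[0,0.002,0.005],[0,0.002,0.005],[0,0.002,0.005],[0,0.002,0.005],[0,0.002,0.005]],"rotation":[[0.0165,0,0],[0.0165,0,0],[0.0165,0,0],[0.0165,0,0],[0.0165,0,0]]}';  python3 -m handwheel '{"fingers":[0.78,0.78],"travel":[[0,0,0],[0,0,0]],"rotation":[[0,0,0],[0,0,0]]}'
python3 - <<'E'
from h import *
st(); s=arm.read_state(); print(wr(s['position'])); cv2.imwrite("pics/w18.png",arm.get_image('wrist')[:,:,::-1])
E
```

```text
t: 15.67
position: [532.4, 145.3, 112.4]
tool_rot: [0.754, -0.617, 0.142, -0.174]
contact_force: [-0.7, -0.5, -0.7]
width: 25.9
t: 15.83
position: [532.0, 145.1, 112.2]
tool_rot: [0.754, -0.617, 0.142, -0.173]
contact_force: [-0.3, 0.1, 0.9]
width: 18.9
t 15.83 p [532.  145.1 112.2] grasp [523.9 143.5 129.3] az 0.198 th 1.12 x [ 0.197 -0.98   0.   ] j [ 0.29  0.25  2.22 -0.18  0.22  1.82] F [-0.3  0.1  0.9] w 18.9
[-11.1  67.9]
```

View pics/w18.png

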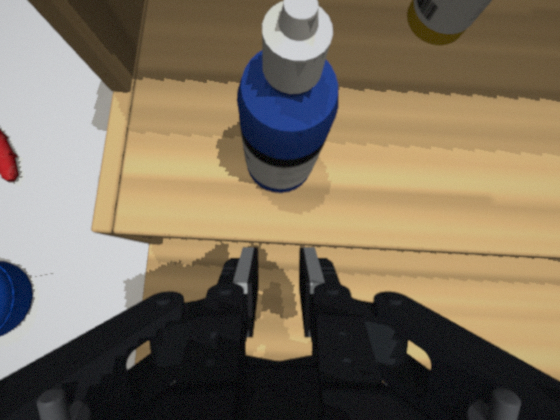

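Run:
```python
from h import *
p=arm.camera_params('wrist'); f=wr(onplane(p,np.array([279,190.]),95)); print('front',f); s=arm.read_state(); print(wr(s['position']),'sb front',wr(onplane(p,np.array([437,43.]),95)))
y=f[1]
plan(rw(20,67.5,112),toolR(.2,1.1),5)
plan(rw(80,67.5,112),toolR(.2,1.06),8,rw(20,67.5,112),toolR(.2,1.1))
```

```text
front [28.9 70.4]
[-10.6  67.9] sb front [124.2 -17.5]
rot/row [0.0038, -0.0002, -0.0002] max deg 0.22 mm/row 6.1
[[0.0, -0.005, 0.003], [0.0, -0.005, 0.003], [0.0, -0.005, 0.003], [0.0, -0.005, 0.003], [0.0, -0.005, 0.003]]
rot/row [0.005, 0.0, -0.0] max deg 0.29 mm/row 7.5
[[0.0, -0.007, 0.003], [0.0, -0.007, 0.003], [0.0, -0.007, 0.003], [0.0, -0.007, 0.003], [0.0, -0.007, 0.004]]
[[0.0, -0.007, 0.004], [0.0, -0.007, 0.004], [0.0, -0.007, 0.004]]
```

```bash
python3 -m handwheel '{"fingers":[0.78,0.78,0.78,0.78,0.78],"travel":[[0,-0.005,0.003],[0,-0.007,0.003],[0,-0.007,0.003],[0,-0.006,0.003],[0,-0.005,0.002]],"rotation":[[0.005,0,0],[0.005,0,0],[0.005,0,0],[0.005,0,0],[0.005,0,0]]}'
python3 - <<'E'
from h import *
st(); s=arm.read_state(); print(wr(s['position'])); cv2.imwrite("pics/w19.png",arm.get_image('wrist')[:,:,::-1])
E
```

```text
t: 16.3
position: [566.2, 152.0, 113.6]
tool_rot: [0.752, -0.616, 0.15, -0.183]
contact_force: [-0.8, -0.4, 0.6]
width: 18.7
t 16.3 p [566.2 152.  113.6] grasp [557.6 150.2 130.4] az 0.198 th 1.093 x [ 0.197 -0.98   0.   ] j [ 0.28  0.29  2.17 -0.19  0.21  1.83] F [-0.8 -0.4  0.6] w 18.7
[23.7 70. ]
```

View pics/w19.png

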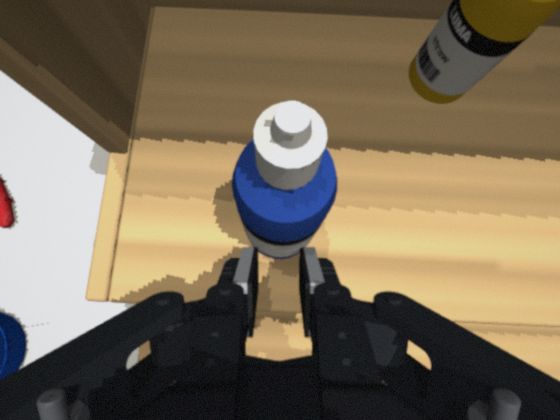

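```bash
python3 -m handwheel '{"fingers":[0.78,0.78,0.78,0.78],"travel":[[0.0005,-0.005,0.0025],[0.0005,-0.006,0.003],[0.0005,-0.006,0.003],[0.0005,-0.006,0.003]],"rotation":[[0.005,0,0],[0.005,0,0],[0.005,0,0],[0.005,0,0]]}'
python3 - <<'E'
from h import *
st(); s=arm.read_state(); print(wr(s['position'])); cv2.imwrite("pics/w20.png",arm.get_image('wrist')[:,:,::-1])
cv2.imwrite("pics/s20.png",arm.get_image('scene')[100:260,180:360,::-1].repeat(4,0).repeat(4,1));
E
```

```text
t: 16.68
position: [591.1, 154.9, 113.9]
tool_rot: [0.75, -0.614, 0.156, -0.19]
contact_force: [-1.0, -0.1, 0.6]
width: 19.0
t 16.68 p [591.1 154.9 113.9] grasp [582.3 153.1 130.6] az 0.198 th 1.073 x [ 0.197 -0.98   0.   ] j [ 0.27  0.32  2.13 -0.19  0.2   1.82] F [-1.  -0.1  0.6] w 19.0
[48.8 69.5]
```

View pics/w20.png

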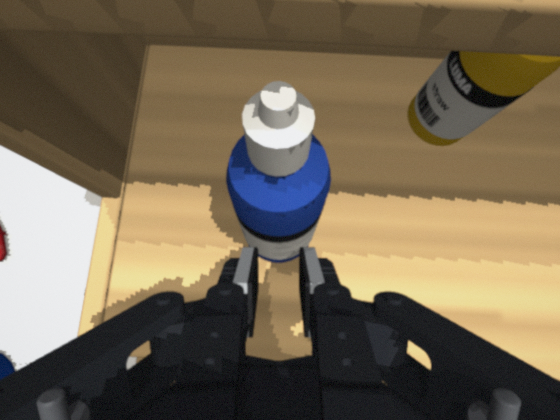

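View pics/s20.png

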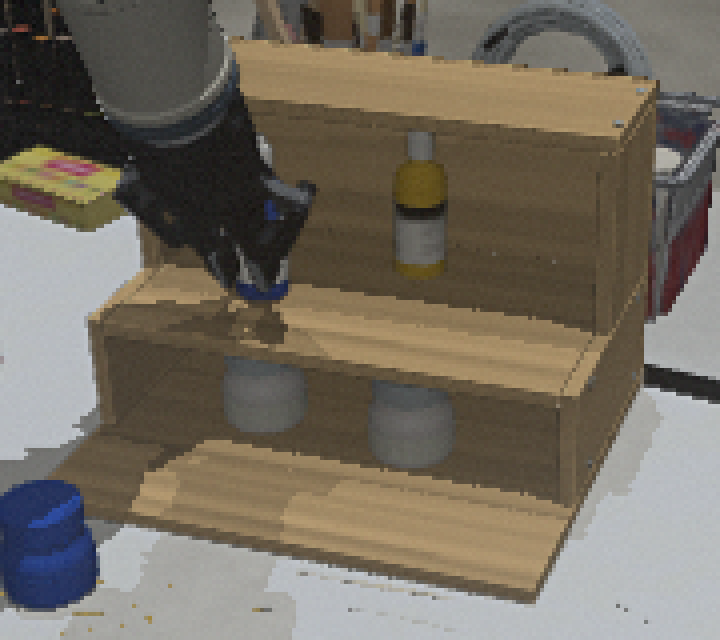

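```bash
python3 -m handwheel '{"fingers":[0.78,0.78,0.78,0.78],"travel":[[0.0005,-0.005,0.0027],[0.0005,-0.006,0.0035],[0.0005,-0.006,0.0035],[0.0005,-0.005,0.0027]],"rotation":[[0.004,0,0],[0.004,0,0],[0.004,0,0],[0.004,0,0]]}'
python3 - <<'E'
from h import *
st(); s=arm.read_state(); print(wr(s['position'])); cv2.imwrite("pics/w21.png",arm.get_image('wrist')[:,:,::-1])
cv2.imwrite("pics/s21.png",arm.get_image('scene')[100:260,180:360,::-1].repeat(4,0).repeat(4,1)); 
st(); s=arm.read_state(); print(wr(s['position']))
E
```

```text
t: 17.12
position: [616.6, 158.0, 113.8]
tool_rot: [0.748, -0.613, 0.161, -0.197]
contact_force: [-0.5, -0.1, 0.5]
width: 19.0
t 17.12 p [616.6 158.  113.8] grasp [607.5 156.2 130.3] az 0.198 th 1.057 x [ 0.197 -0.98   0.   ] j [ 0.27  0.35  2.09 -0.18  0.19  1.8 ] F [-0.5 -0.1  0.5] w 19.0
[74.5 69.2]
t 17.22 p [616.8 158.1 113.8] grasp [607.7 156.2 130.3] az 0.198 th 1.057 x [ 0.197 -0.98   0.   ] j [ 0.27  0.35  2.09 -0.18  0.19  1.81] F [0.2 0.3 0.1] w 19.0
[74.7 69.1]
```

View pics/w21.png

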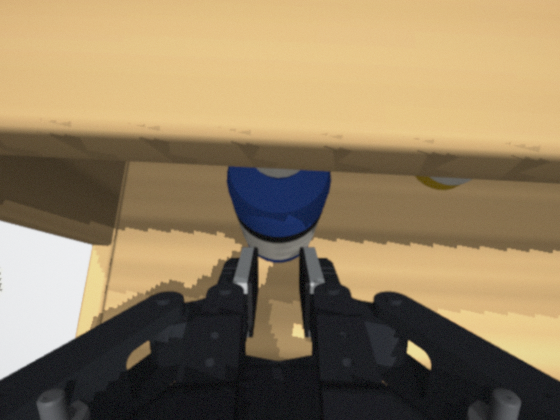

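View pics/s21.png

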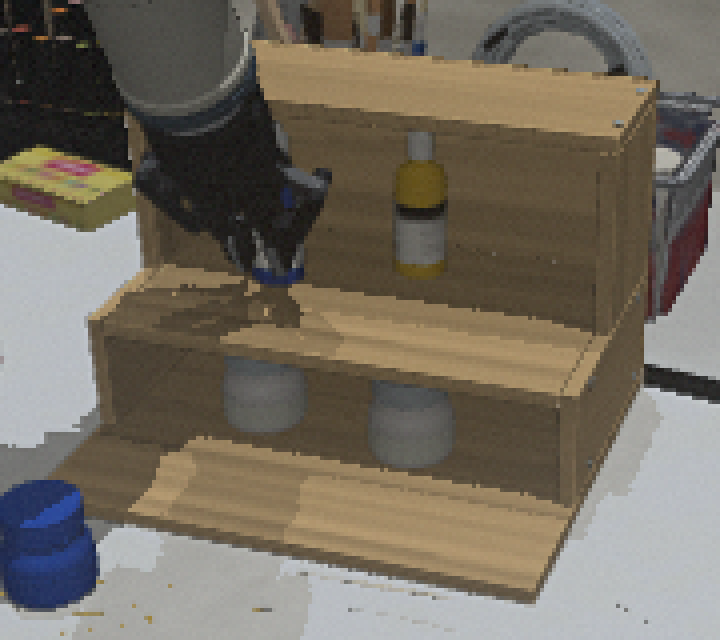

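```bash
python3 -m handwheel '{"fingers":[0.78,0.78,0.78],"travel":[[0.0003,-0.0032,0.002],[0.0003,-0.0032,0.002],[0,0,0]],"rotation":[[0.008,0,0],[0.008,0,0],[0,0,0]]}'
python3 - <<'E'
from h import *
st(); s=arm.read_state(); print(wr(s['position'])); cv2.imwrite("pics/w22.png",arm.get_image('wrist')[:,:,::-1])
p=arm.camera_params('wrist')
E
```

```text
t: 17.47
position: [623.5, 158.8, 113.2]
tool_rot: [0.747, -0.611, 0.166, -0.203]
contact_force: [-1.1, 0.7, 0.2]
width: 19.1
t 17.47 p [623.5 158.8 113.2] grasp [614.1 156.9 129.6] az 0.198 th 1.041 x [ 0.197 -0.98   0.   ] j [ 0.27  0.36  2.09 -0.2   0.17  1.83] F [-1.1  0.7  0.2] w 19.1
[81.4 69. ]
```

View pics/w22.png

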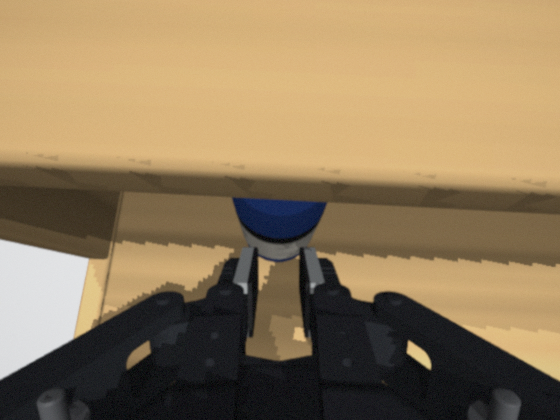

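```bash
python3 -m handwheel '{"fingers":[0.78,0.78,0.78],"travel":[[0.0003,-0.003,0.002],[0.0002,-0.0025,0.0017],[0,0,0]],"rotation":[[0.006,0,0],[0.004,0,0],[0,0,0]]}'
python3 - <<'E'
from h import *
st(); s=arm.read_state(); print(wr(s['position']))
p=arm.camera_params('wrist'); print(wr(onplane(p,np.array([279,261.]),95)))
E
```

```text
t: 17.77
position: [630.3, 159.7, 113.0]
tool_rot: [0.746, -0.611, 0.169, -0.206]
contact_force: [-0.6, -0.4, -0.0]
width: 18.7
t 17.77 p [630.3 159.7 113. ] grasp [620.7 157.8 129.3] az 0.198 th 1.031 x [ 0.197 -0.98   0.   ] j [ 0.26  0.37  2.08 -0.21  0.16  1.84] F [-0.6 -0.4 -0. ] w 18.7
[88.2 68.9]
[91.6 69.2]
```

```bash
python3 -m handwheel '{"fingers":[0.78,0.78,0.78,0.78,0.78],"travel":[[0,0.006,-0.004],[0,0.014,-0.009],[0,0.018,-0.012],[0,0.020,-0.016],[0,0.020,-0.022]],"rotation":[[0,0,0],[-0.005,0,0],[-0.01,0,0],[-0.01,0,0],[-0.01,0,0]]}'; python3 -m handwheel '{"fingers":[0.78,0.78,0.78,0.78,0.78],"travel":[[0,0.015,-0.030],[0,0.010,-0.030],[0,0.01,-0.03],[0,0,-0.02],[0,0,0]],"rotation":[[-0.01,0,0],[-0.01,0,0],[-0.01,0,0],[0,0,0],[0,0,0]]}'
python3 - <<'E'
from h import *
st(); cv2.imwrite("pics/w23.png",arm.get_image('wrist')[:,:,::-1])
cv2.imwrite("pics/s23.png",arm.get_image('scene')[100:250,180:360,::-1].repeat(4,0).repeat(4,1)); 
cv2.imwrite("pics/s23f.png",arm.get_image('scene')[:,:,::-1])
E
```

```text
t: 18.18
position: [531.0, 139.6, 127.2]
tool_rot: [0.749, -0.614, 0.157, -0.192]
contact_force: [-0.2, 0.3, 0.5]
width: 18.8
t: 18.6
position: [451.1, 123.7, 211.7]
tool_rot: [0.752, -0.615, 0.15, -0.184]
contact_force: [1.9, 0.1, 0.9]
width: 18.8
t 18.6 p [451.1 123.7 211.7] grasp [442.5 122.  228.5] az 0.199 th 1.092 x [ 0.197 -0.98  -0.   ] j [ 0.3  -0.09  2.3  -0.1   0.45  1.75] F [1.9 0.1 0.9] w 18.8
```

View pics/w23.png

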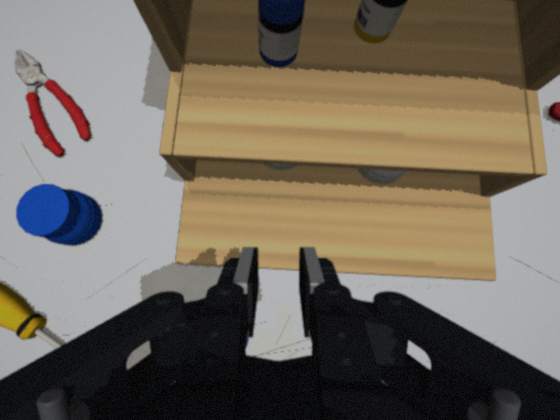

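View pics/s23.png

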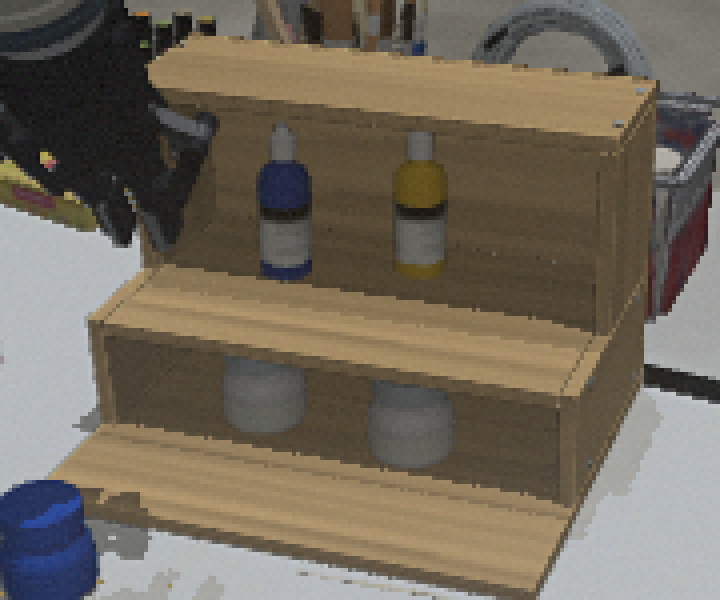

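View pics/s23f.png

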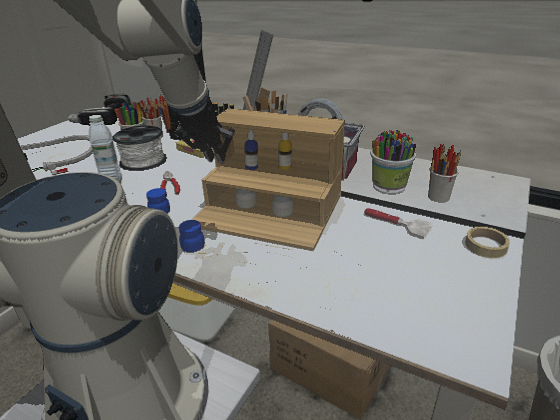

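All four items stand upright in the rack: the bottle at (285,200) and the jar at (411,430) in the enlarged crop, and the gripper is clear. I'll check the positions numerically before handing in.

Run:
```python
from h import *
ps=arm.camera_params('scene')
def fit(l,rr,b,z0,r,h):
    a=np.linspace(0,2*np.pi,90); L,R_,B=180+l/4,180+rr/4,100+b/4
    def f(v):
        P=np.vstack([[rw(v[0]+r*np.cos(t),v[1]+r*np.sin(t),z) for t in a] for z in (z0,z0+h)]); u=proj(ps,P)
        return [u[:,0].min()-L,u[:,0].max()-R_,u[:,1].max()-B]
    o=least_squares(f,[80,0],diff_step=1e-3); print(o.x.round(1),np.round(o.fun,2))
print('jar');fit(368,455,467,12,29,40)
print('shelved jar');fit(222,306,432,12,29,40)
print('bottle');fit(258,313,280,94,18.5,70)
print('shelved bottle');fit(393,448,277,94,18.5,70)
p=arm.camera_params('wrist'); print('bottle front (wrist)',wr(onplane(p,np.array([278.,66]),95)))
```

```text
jar
[ 41.6 -46.2] [-0.17  0.18 -0.01]
shelved jar
[51.1 66.4] [-0.5   0.51 -0.04]
bottle
[110.   69.7] [-0.63  0.65 -0.04]
shelved bottle
[142.5 -17.6] [-0.11  0.11 -0.01]
bottle front (wrist) [89.2 69.7]
```

```bash
python3 -c "
from h import *
st(); print(arm.hand_in())"
```

```text
t 18.75 p [451.8 123.8 208.4] grasp [443.3 122.1 225.3] az 0.198 th 1.096 x [ 0.197 -0.98   0.   ] j [ 0.3  -0.08  2.3  -0.11  0.45  1.75] F [-0.1  0.2  0.7] w 19.0
the job is handed in; nothing more can be done
None
```

The jar and the bottle are both in the rack, standing upright and under cover, and I handed the job in at about 18.8 s. I set each one on the open ledge of its tier, let go, and slid it back with the part-closed fingers.

These are the positions from the last camera checks:

| Item | Position from its tier's edge | Needed |
|---|---|---|
| Jar, lower tier | x ≈ 42 mm, y ≈ −46 mm | x 26 to 155 mm |
| Bottle, upper tier | x ≈ 30 mm, y ≈ 70 mm | x 15.5 to 85 mm |

- **Items already in the rack:** both still stand upright. The jar measured the same within 2 mm and the bottle within about 4 mm, which is roughly the measuring error.
- **Scraper:** it looks unmoved in the scene picture; I did not measure it again.
- **Gripper:** it is clear of everything, and the forces I read never went above about 7 N.
- **Agreement between checks:** the wrist camera put the jar at about 41 mm and the front of the bottle about 2 mm nearer than the scene fit does. No check failed.

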